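# Reload the results printer's paper-roll magazine

## Robot

A 6-joint arm with a two-finger parallel gripper is mounted at the origin on the work surface. World frame = base frame: x ahead of the robot, y to its left, z up, the work surface at z = 0. Lengths are in m, angles in rad, forces in N, time in s.
With the tool pointing down it reaches from about 0.375 to 0.975 m from the base axis. Payload 3.8 kg.
Tool frame: the origin (TCP) lies at the very end of the fingers, on their centre line; the grasp point (between the pads) lies bot.grasp_offset behind it (bot.grasp_offset is the distance from the TCP to the grasp point, in m); y points along the fingers, x is the direction in which the jaws open and shut, and the axes are right-handed (so a half turn about y gives the same grasp; the last joint's range is limited). The gripper opens to 85 mm and grips with 20 to 120 N. Pads are 22 mm wide; open, the fingers measure 114 mm over their backs; the gripper's body (76 mm by 85 mm) begins 54 mm behind the grasp point. The pads swing forward as they close: fully open they stand 13 mm farther back than shut.
Start: joints at [-1.255, 0.264, 1.604, -0, 1.274, -0.037], TCP at [0.233, -0.633, 0.231] pointing down, gripper open.
Joint ranges: [-2.63, 2.63], [-0.94, 2.18], [0.31, 2.57], [-1.31, 4.45], [0, 2.66], [-2.55, 2.55]. Speed limits (rad/s): [2.57, 2.57, 3.14, 3.14, 3.14, 3.14].

## Interface

Orientations are given as a rotation vector (axis times angle).
In Python, from workcell import sensors, read_camera, job, bot gives the robot as it stands.
- The arm moves only by the tool arm_command, never from a script. Its argument "deltas" is a list of rows, each a list of 4 numbers: the shift along the tool's x, y, z in m, then the turn about the tool's y in rad. A call has 1 to 20 rows; each row shifts and turns the commanded pose from where the row before left it, along the tool's axes as they then stand; what a row does not reach is not made up. A row lasts 1/8 s, in which the tool goes at most 62.5 mm and 10.7 degrees, less where a joint would pass 70% of its speed; a pose out of reach is approached as far as the arm can. A call is refused whole if a number of a shift passes 0.0625 or a number of a turn 0.188, either way. A call with a gripper value outside its range is refused whole. "fingers" is the finger opening in m, from 0 to 0.0854, set as the call begins (left out, the last holds). The fingers move at their own pace and stop on an object; "newtons" is the grip in N (left out, the last holds). Time passes only in rows, so rows that do not move let the fingers close. It gives the time, the measured TCP pose, the force and the opening at its end, in the units of the state.
- sensors.read_state(): the state, without advancing time (a new reading comes with each control period).
- read_camera(name): name is "scene" or "top"; returns a dict with "color" (384x512x3 uint8, red, green, blue), "vfov" (degrees; the focal length in pixels is half the picture's height over the tangent of half this angle, whatever the lens; pixels are square), "cx", "cy" (the principal point, pixels), "R" (3x3) and "t" (3): a world point X has camera coordinates R X + t. Camera axes: x right, y down, z forward; pixel columns grow to the right and rows downward; lengths in m; the calibration is good to about 2 mm. A picture is of the moment at which its call begins. There is no depth.
- job.finish_job(): hands the job in, once; it reports no verdict.
The state is a dict: "time": time; "q": joint angles; "joint_vel": joint speeds; "joint_torque": joint torques, N m; "tool_pos": TCP position; "tcp_rot": TCP orientation; "wrist_force": force on the tool from outside, world axes, zero at the start; "torque": the same for the moment, N m; "width": opening from 0.0 (shut) to 1.0 (fully open).
Only numpy, scipy, OpenCV 4.12 (cv2) and the standard library are available. Lean on these libraries where they do the work, as an engineer would, in place of code of your own. Each camera call takes 0.05 s, during which the arm holds its last target.

## Task

Release the lock lever of the paper-roll magazine by swinging it fully over, away from the robot, before taking anything off; then throw every spent bare core into the waste box and push a fresh roll fully down onto each free spindle, all of the same paper width (roll height) as the part-used roll that is already on a spindle. Leave that part-used roll where it is and the rest of the stock at its board, and last swing the lever fully back to lock, without disturbing the eye-drop bottle or the spectacle case.

Things in the scene. Friction and masses are not known exactly. Their poses are not given: they have to be found in the camera images.
- magazine: fixed grey deck, 200 x 245 mm, top surface 10 mm above the table, with four upright spindles in a square and a lock lever at one side. Origin: on the table at the middle of the four spindles, z up; the lever's pivot stands at (0, -115) mm in its frame, 32 mm above the table. Yaw varies by about a quarter radian
- spindle_0 (a point): foot of spindle 0, on the deck's top surface, z up: a steel pin 10 mm in diameter, 18 mm high with a tapered tip (3 mm of radial play in a roll's bore). Lies at (-45, -45) mm in the magazine's frame. At the start it carries a part-used roll, a spent core or nothing
- spindle_1 (a point): foot of spindle 1, on the deck's top surface, z up: a steel pin 10 mm in diameter, 18 mm high with a tapered tip (3 mm of radial play in a roll's bore). Lies at (-45, 45) mm in the magazine's frame. At the start it carries a part-used roll, a spent core or nothing
- spindle_2 (a point): foot of spindle 2, on the deck's top surface, z up: a steel pin 10 mm in diameter, 18 mm high with a tapered tip (3 mm of radial play in a roll's bore). Lies at (45, -45) mm in the magazine's frame. At the start it carries a part-used roll, a spent core or nothing
- spindle_3 (a point): foot of spindle 3, on the deck's top surface, z up: a steel pin 10 mm in diameter, 18 mm high with a tapered tip (3 mm of radial play in a roll's bore). Lies at (45, 45) mm in the magazine's frame. At the start it carries a part-used roll, a spent core or nothing
- lock_lever (a joint): angle (rad) of the magazine's lock lever, a hinge along the magazine's y axis: 0 to 0.15 at the start = locked, leaning to the magazine's -x (towards the robot); 1.0 = fully released, leaning to +x. It stays where it is left; about 1 N at the knob moves it
- lock_lever_tip (a point): centre of the lever's black ball knob, 26 mm in diameter, 80 mm from the pivot on a 10 mm steel rod; the ball swings along the magazine's x axis (38 mm either side of the pivot, 70 mm above it at the ends, 80 mm midway)
- bin: fixed grey open waste box, 150 x 100 x 70 mm (x, y, z), walls 4 mm; origin: centre of its underside
- stock_mat: fixed pale wooden square board, 290 x 290 x 10 mm, on which the stock of rolls stands, about 90 mm apart; origin: centre of its underside
- wide_0: fresh white paper roll, 50 mm diameter, 44 mm tall (wide paper), standing on end, with a 16 mm bore along its z axis (brown cardboard core showing at the ends). Origin: centre of its underside, z up the bore. 75 g. In the stock at the start
- wide_1: fresh white paper roll, 50 mm diameter, 44 mm tall (wide paper), standing on end, with a 16 mm bore along its z axis (brown cardboard core showing at the ends). Origin: centre of its underside, z up the bore. 75 g. In the stock at the start
- wide_2: fresh white paper roll, 50 mm diameter, 44 mm tall (wide paper), standing on end, with a 16 mm bore along its z axis (brown cardboard core showing at the ends). Origin: centre of its underside, z up the bore. 75 g. In the stock at the start
- narrow_0: fresh white paper roll, 50 mm diameter, 32 mm tall (narrow paper), standing on end, with a 16 mm bore along its z axis (brown cardboard core showing at the ends). Origin: centre of its underside, z up the bore. 50 g. In the stock at the start
- narrow_1: fresh white paper roll, 50 mm diameter, 32 mm tall (narrow paper), standing on end, with a 16 mm bore along its z axis (brown cardboard core showing at the ends). Origin: centre of its underside, z up the bore. 50 g. In the stock at the start
- narrow_2: fresh white paper roll, 50 mm diameter, 32 mm tall (narrow paper), standing on end, with a 16 mm bore along its z axis (brown cardboard core showing at the ends). Origin: centre of its underside, z up the bore. 50 g. In the stock at the start
- part_wide: part-used white paper roll, 36 mm diameter, 44 mm tall (wide paper), standing on end, with a 16 mm bore along its z axis (brown cardboard core showing at the ends). Origin: centre of its underside, z up the bore. It stands either on one of the spindles or among the stock, and part_narrow in the other place
- part_narrow: part-used white paper roll, 36 mm diameter, 32 mm tall (narrow paper), standing on end, with a 16 mm bore along its z axis (brown cardboard core showing at the ends). Origin: centre of its underside, z up the bore. It stands either on one of the spindles or among the stock, and part_wide in the other place
- core_0: spent roll: bare brown cardboard core, a tube of 22 mm outer and 16 mm inner diameter, 44 mm tall, 15 g, standing on one of the spindles at the start, or absent. Origin: centre of its underside, z along the tube. Its length tells nothing about the paper in use
- core_1: spent roll: bare brown cardboard core, a tube of 22 mm outer and 16 mm inner diameter, 32 mm tall, 15 g, standing on one of the spindles at the start, or absent. Origin: centre of its underside, z along the tube. Its length tells nothing about the paper in use
- core_2: spent roll: bare brown cardboard core, a tube of 22 mm outer and 16 mm inner diameter, 44 mm tall, 15 g, standing on one of the spindles at the start, or absent. Origin: centre of its underside, z along the tube. Its length tells nothing about the paper in use
- drops: small white eye-drop bottle, 32 mm in diameter, 75 mm tall, standing loose; origin: centre of its underside. Bystander
- case: black spectacle case, 160 x 55 x 40 mm, loose; origin: centre of its underside. Bystander
Mind the look-alikes: they are no part of the job. Leave any yellow look-alike of the narrow_1 alone. What is shaped like the narrow_2 but orange or red is not meant.

How it is judged:
On the way, in this order (a step that is already met when the one before it is completed fails the run):
1. the lever is released (above 0.8 rad) while all the spent cores are still on their spindles (value of joint lock_lever above 0.8 rad and distance of each of core_0, core_1, core_2 from where it was at the start of the episode below 0.03 m), for 0.2 s.
2. with the lever still released, all spent cores are in the waste box and every spindle carries a roll of the right width (value of joint lock_lever above 0.5 rad and x of core_0 in the frame of bin between -0.075 and 0.075 m and y of core_0 in the frame of bin between -0.05 and 0.05 m and z of each of core_0, core_1, core_2 in the frame of bin below 0.09 m and x of core_1 in the frame of bin between -0.075 and 0.075 m and y of core_1 in the frame of bin between -0.05 and 0.05 m and x of core_2 in the frame of bin between -0.075 and 0.075 m and y of core_2 in the frame of bin between -0.05 and 0.05 m and ((horizontal distance between part_wide and magazine below 0.1 m and distance of part_wide from where it was at the start of the episode below 0.015 m and ((horizontal distance between wide_0 and spindle_0 below 0.006 m and z of wide_0 in the frame of spindle_0 below 0.004 m and angle between wide_0's own z axis and vertical below 0.08 rad) or (horizontal distance between wide_0 and spindle_1 below 0.006 m and z of wide_0 in the frame of spindle_1 below 0.004 m and angle between wide_0's own z axis and vertical below 0.08 rad) or (horizontal distance between wide_0 and spindle_2 below 0.006 m and z of wide_0 in the frame of spindle_2 below 0.004 m and angle between wide_0's own z axis and vertical below 0.08 rad) or (horizontal distance between wide_0 and spindle_3 below 0.006 m and z of wide_0 in the frame of spindle_3 below 0.004 m and angle between wide_0's own z axis and vertical below 0.08 rad)) and ((horizontal distance between wide_1 and spindle_0 below 0.006 m and z of wide_1 in the frame of spindle_0 below 0.004 m and angle between wide_1's own z axis and vertical below 0.08 rad) or (horizontal distance between wide_1 and spindle_1 below 0.006 m and z of wide_1 in the frame of spindle_1 below 0.004 m and angle between wide_1's own z axis and vertical below 0.08 rad) or (horizontal distance between wide_1 and spindle_2 below 0.006 m and z of wide_1 in the frame of spindle_2 below 0.004 m and angle between wide_1's own z axis and vertical below 0.08 rad) or (horizontal distance between wide_1 and spindle_3 below 0.006 m and z of wide_1 in the frame of spindle_3 below 0.004 m and angle between wide_1's own z axis and vertical below 0.08 rad)) and ((horizontal distance between wide_2 and spindle_0 below 0.006 m and z of wide_2 in the frame of spindle_0 below 0.004 m and angle between wide_2's own z axis and vertical below 0.08 rad) or (horizontal distance between wide_2 and spindle_1 below 0.006 m and z of wide_2 in the frame of spindle_1 below 0.004 m and angle between wide_2's own z axis and vertical below 0.08 rad) or (horizontal distance between wide_2 and spindle_2 below 0.006 m and z of wide_2 in the frame of spindle_2 below 0.004 m and angle between wide_2's own z axis and vertical below 0.08 rad) or (horizontal distance between wide_2 and spindle_3 below 0.006 m and z of wide_2 in the frame of spindle_3 below 0.004 m and angle between wide_2's own z axis and vertical below 0.08 rad)) and horizontal distance between narrow_0 and stock_mat below 0.25 m and horizontal distance between narrow_1 and stock_mat below 0.25 m and horizontal distance between narrow_2 and stock_mat below 0.25 m and horizontal distance between part_narrow and stock_mat below 0.25 m) or (horizontal distance between part_narrow and magazine below 0.1 m and distance of part_narrow from where it was at the start of the episode below 0.015 m and ((horizontal distance between narrow_0 and spindle_0 below 0.006 m and z of narrow_0 in the frame of spindle_0 below 0.004 m and angle between narrow_0's own z axis and vertical below 0.08 rad) or (horizontal distance between narrow_0 and spindle_1 below 0.006 m and z of narrow_0 in the frame of spindle_1 below 0.004 m and angle between narrow_0's own z axis and vertical below 0.08 rad) or (horizontal distance between narrow_0 and spindle_2 below 0.006 m and z of narrow_0 in the frame of spindle_2 below 0.004 m and angle between narrow_0's own z axis and vertical below 0.08 rad) or (horizontal distance between narrow_0 and spindle_3 below 0.006 m and z of narrow_0 in the frame of spindle_3 below 0.004 m and angle between narrow_0's own z axis and vertical below 0.08 rad)) and ((horizontal distance between narrow_1 and spindle_0 below 0.006 m and z of narrow_1 in the frame of spindle_0 below 0.004 m and angle between narrow_1's own z axis and vertical below 0.08 rad) or (horizontal distance between narrow_1 and spindle_1 below 0.006 m and z of narrow_1 in the frame of spindle_1 below 0.004 m and angle between narrow_1's own z axis and vertical below 0.08 rad) or (horizontal distance between narrow_1 and spindle_2 below 0.006 m and z of narrow_1 in the frame of spindle_2 below 0.004 m and angle between narrow_1's own z axis and vertical below 0.08 rad) or (horizontal distance between narrow_1 and spindle_3 below 0.006 m and z of narrow_1 in the frame of spindle_3 below 0.004 m and angle between narrow_1's own z axis and vertical below 0.08 rad)) and ((horizontal distance between narrow_2 and spindle_0 below 0.006 m and z of narrow_2 in the frame of spindle_0 below 0.004 m and angle between narrow_2's own z axis and vertical below 0.08 rad) or (horizontal distance between narrow_2 and spindle_1 below 0.006 m and z of narrow_2 in the frame of spindle_1 below 0.004 m and angle between narrow_2's own z axis and vertical below 0.08 rad) or (horizontal distance between narrow_2 and spindle_2 below 0.006 m and z of narrow_2 in the frame of spindle_2 below 0.004 m and angle between narrow_2's own z axis and vertical below 0.08 rad) or (horizontal distance between narrow_2 and spindle_3 below 0.006 m and z of narrow_2 in the frame of spindle_3 below 0.004 m and angle between narrow_2's own z axis and vertical below 0.08 rad)) and horizontal distance between wide_0 and stock_mat below 0.25 m and horizontal distance between wide_1 and stock_mat below 0.25 m and horizontal distance between wide_2 and stock_mat below 0.25 m and horizontal distance between part_wide and stock_mat below 0.25 m))), for 0.3 s.
3. the lever is locked again (below 0.2 rad) (value of joint lock_lever below 0.2 rad), for 0.2 s.
At the end, for the whole second after the job is handed in: Cores in the waste box; part-used roll moved under 15 mm; the three fresh rolls of its width on the other spindles, within 6 mm of the axis, under 4 mm above the deck, upright within 0.08 rad; other rolls within 250 mm of the stock board's centre; lever below 0.2 rad; all at rest (x of core_0 in the frame of bin between -0.075 and 0.075 m and y of core_0 in the frame of bin between -0.05 and 0.05 m and z of each of core_0, core_1, core_2 in the frame of bin below 0.09 m and x of core_1 in the frame of bin between -0.075 and 0.075 m and y of core_1 in the frame of bin between -0.05 and 0.05 m and x of core_2 in the frame of bin between -0.075 and 0.075 m and y of core_2 in the frame of bin between -0.05 and 0.05 m and ((horizontal distance between part_wide and magazine below 0.1 m and distance of part_wide from where it was at the start of the episode below 0.015 m and ((horizontal distance between wide_0 and spindle_0 below 0.006 m and z of wide_0 in the frame of spindle_0 below 0.004 m and angle between wide_0's own z axis and vertical below 0.08 rad) or (horizontal distance between wide_0 and spindle_1 below 0.006 m and z of wide_0 in the frame of spindle_1 below 0.004 m and angle between wide_0's own z axis and vertical below 0.08 rad) or (horizontal distance between wide_0 and spindle_2 below 0.006 m and z of wide_0 in the frame of spindle_2 below 0.004 m and angle between wide_0's own z axis and vertical below 0.08 rad) or (horizontal distance between wide_0 and spindle_3 below 0.006 m and z of wide_0 in the frame of spindle_3 below 0.004 m and angle between wide_0's own z axis and vertical below 0.08 rad)) and ((horizontal distance between wide_1 and spindle_0 below 0.006 m and z of wide_1 in the frame of spindle_0 below 0.004 m and angle between wide_1's own z axis and vertical below 0.08 rad) or (horizontal distance between wide_1 and spindle_1 below 0.006 m and z of wide_1 in the frame of spindle_1 below 0.004 m and angle between wide_1's own z axis and vertical below 0.08 rad) or (horizontal distance between wide_1 and spindle_2 below 0.006 m and z of wide_1 in the frame of spindle_2 below 0.004 m and angle between wide_1's own z axis and vertical below 0.08 rad) or (horizontal distance between wide_1 and spindle_3 below 0.006 m and z of wide_1 in the frame of spindle_3 below 0.004 m and angle between wide_1's own z axis and vertical below 0.08 rad)) and ((horizontal distance between wide_2 and spindle_0 below 0.006 m and z of wide_2 in the frame of spindle_0 below 0.004 m and angle between wide_2's own z axis and vertical below 0.08 rad) or (horizontal distance between wide_2 and spindle_1 below 0.006 m and z of wide_2 in the frame of spindle_1 below 0.004 m and angle between wide_2's own z axis and vertical below 0.08 rad) or (horizontal distance between wide_2 and spindle_2 below 0.006 m and z of wide_2 in the frame of spindle_2 below 0.004 m and angle between wide_2's own z axis and vertical below 0.08 rad) or (horizontal distance between wide_2 and spindle_3 below 0.006 m and z of wide_2 in the frame of spindle_3 below 0.004 m and angle between wide_2's own z axis and vertical below 0.08 rad)) and horizontal distance between narrow_0 and stock_mat below 0.25 m and horizontal distance between narrow_1 and stock_mat below 0.25 m and horizontal distance between narrow_2 and stock_mat below 0.25 m and horizontal distance between part_narrow and stock_mat below 0.25 m) or (horizontal distance between part_narrow and magazine below 0.1 m and distance of part_narrow from where it was at the start of the episode below 0.015 m and ((horizontal distance between narrow_0 and spindle_0 below 0.006 m and z of narrow_0 in the frame of spindle_0 below 0.004 m and angle between narrow_0's own z axis and vertical below 0.08 rad) or (horizontal distance between narrow_0 and spindle_1 below 0.006 m and z of narrow_0 in the frame of spindle_1 below 0.004 m and angle between narrow_0's own z axis and vertical below 0.08 rad) or (horizontal distance between narrow_0 and spindle_2 below 0.006 m and z of narrow_0 in the frame of spindle_2 below 0.004 m and angle between narrow_0's own z axis and vertical below 0.08 rad) or (horizontal distance between narrow_0 and spindle_3 below 0.006 m and z of narrow_0 in the frame of spindle_3 below 0.004 m and angle between narrow_0's own z axis and vertical below 0.08 rad)) and ((horizontal distance between narrow_1 and spindle_0 below 0.006 m and z of narrow_1 in the frame of spindle_0 below 0.004 m and angle between narrow_1's own z axis and vertical below 0.08 rad) or (horizontal distance between narrow_1 and spindle_1 below 0.006 m and z of narrow_1 in the frame of spindle_1 below 0.004 m and angle between narrow_1's own z axis and vertical below 0.08 rad) or (horizontal distance between narrow_1 and spindle_2 below 0.006 m and z of narrow_1 in the frame of spindle_2 below 0.004 m and angle between narrow_1's own z axis and vertical below 0.08 rad) or (horizontal distance between narrow_1 and spindle_3 below 0.006 m and z of narrow_1 in the frame of spindle_3 below 0.004 m and angle between narrow_1's own z axis and vertical below 0.08 rad)) and ((horizontal distance between narrow_2 and spindle_0 below 0.006 m and z of narrow_2 in the frame of spindle_0 below 0.004 m and angle between narrow_2's own z axis and vertical below 0.08 rad) or (horizontal distance between narrow_2 and spindle_1 below 0.006 m and z of narrow_2 in the frame of spindle_1 below 0.004 m and angle between narrow_2's own z axis and vertical below 0.08 rad) or (horizontal distance between narrow_2 and spindle_2 below 0.006 m and z of narrow_2 in the frame of spindle_2 below 0.004 m and angle between narrow_2's own z axis and vertical below 0.08 rad) or (horizontal distance between narrow_2 and spindle_3 below 0.006 m and z of narrow_2 in the frame of spindle_3 below 0.004 m and angle between narrow_2's own z axis and vertical below 0.08 rad)) and horizontal distance between wide_0 and stock_mat below 0.25 m and horizontal distance between wide_1 and stock_mat below 0.25 m and horizontal distance between wide_2 and stock_mat below 0.25 m and horizontal distance between part_wide and stock_mat below 0.25 m)) and value of joint lock_lever below 0.2 rad and linear speed of each of wide_0, wide_1, wide_2, narrow_0, narrow_1, narrow_2, core_0, core_1, core_2 below 0.02 m/s); the robot touches nothing.
It fails at once if the eye-drop bottle was knocked over or pushed more than 40 mm (distance of drops from where it was at the start of the episode above 0.04 m or angle between drops's own z axis and vertical above 0.5 rad).
It fails at once if the spectacle case was knocked over or pushed more than 40 mm (distance of case from where it was at the start of the episode above 0.04 m or angle between case's own z axis and vertical above 0.5 rad).
Of core_0, core_1, core_2 only 1 to 3 are there at a start; the rules pass over those that are not, and their reading is None.
At some moment in a run one of wide_0, wide_1, wide_2, narrow_0, narrow_1, narrow_2 may be knocked a few centimetres aside while the robot is not near it.
It also fails if it takes over 200 s, if anything falls off the work surface, if the arm or the gripper's body presses on something with over 40 N, if the wrist force passes 120 N, or if a joint passes its speed limit or range.

## Working session

There is one attempt and no reset: what is moved stays moved. The work goes in short steps, Python scripts to look and compute and a tool call to move; the robot and the scene stay as the last step left them, time stands still between calls to the robot, and variables do not carry over. Pictures are saved under pics/ and viewed, and the job is handed in when it is done.

Besides the shell and the picture viewer there is one more tool, called after ">>>" in YAML: its name, and indented under it one key for each argument. arm_command: Moves the arm, as the interface text tells. Its arguments: {"type":"object","properties":{"deltas":{"type":"array"},"fingers":{"type":"number"},"newtons":{"type":"number"}},"required":["deltas"]}

```bash
ls; mkdir -p pics
python3 - <<'E'
from workcell import sensors, read_camera, job, bot
import cv2,numpy as np
print(sensors.read_state()); print(bot.grasp_offset)
for n in("scene","top"):
    c=read_camera(n); cv2.imwrite(f"pics/{n}0.png",cv2.resize(c["color"][:,:,::-1],(800,600),interpolation=cv2.INTER_CUBIC))
    print(n,{k:v for k,v in c.items() if k!="color"})
E
```

```text
pics
{'time': 0.0, 'q': array([-1.25487921e+00,  2.64743577e-01,  1.60539764e+00,  1.01968470e-05,
        1.27370988e+00, -3.69269098e-02]), 'joint_vel': array([ 0.00158126,  0.00014608,  0.00058142, -0.00033009, -0.00176627,
        0.00090212]), 'joint_torque': array([-2.73075551e-03, -5.15118277e+01, -3.67310464e+01, -2.45432684e-04,
        1.28456918e-02,  2.17165656e-06]), 'tool_pos': array([ 0.23301082, -0.63271174,  0.22995572]), 'tcp_rot': array([-1.35431239,  0.94676812, -0.94379753]), 'wrist_force': array([-0.33855782, -0.21799241,  0.32871079]), 'torque': array([ 0.02678157, -0.04270185,  0.02209709]), 'width': 1.0022035031423782}
0.0187
scene {'vfov': 46.461651913151506, 'cx': 265.45026247014573, 'cy': 194.96577017685158, 'R': array([[ 0.64708231,  0.76226375, -0.01544218],
       [ 0.58952534, -0.51308385, -0.62386283],
       [-0.48347116,  0.39458704, -0.78138128]]), 't': array([-0.27475717, -0.28094529,  1.48996498])}
top {'vfov': 46.17125183504919, 'cx': 255.24112457992916, 'cy': 193.12919684103673, 'R': array([[ 0.00814469, -0.99954348,  0.02909476],
       [-0.98173486, -0.0135235 , -0.18977298],
       [ 0.19007981, -0.0270177 , -0.98139682]]), 't': array([-0.08051257,  0.50150415,  1.21477128])}
```

View pics/scene0.png

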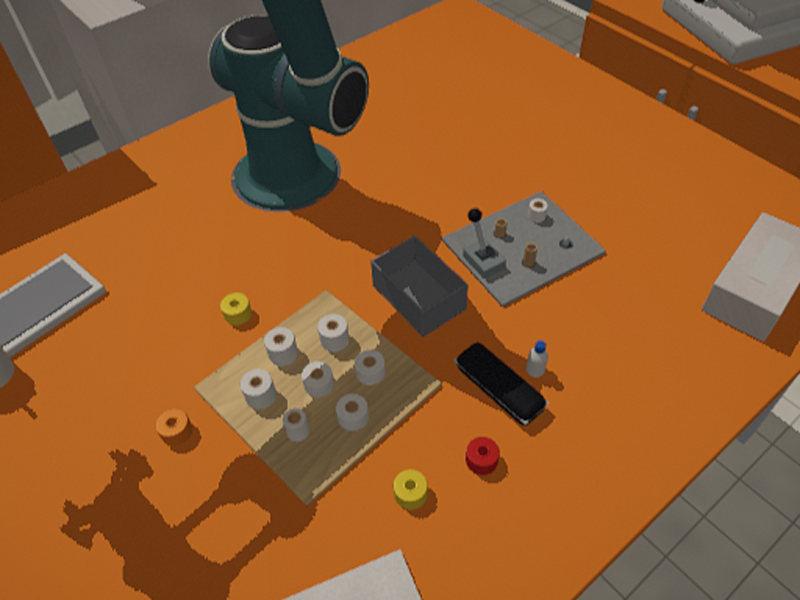

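View pics/top0.png

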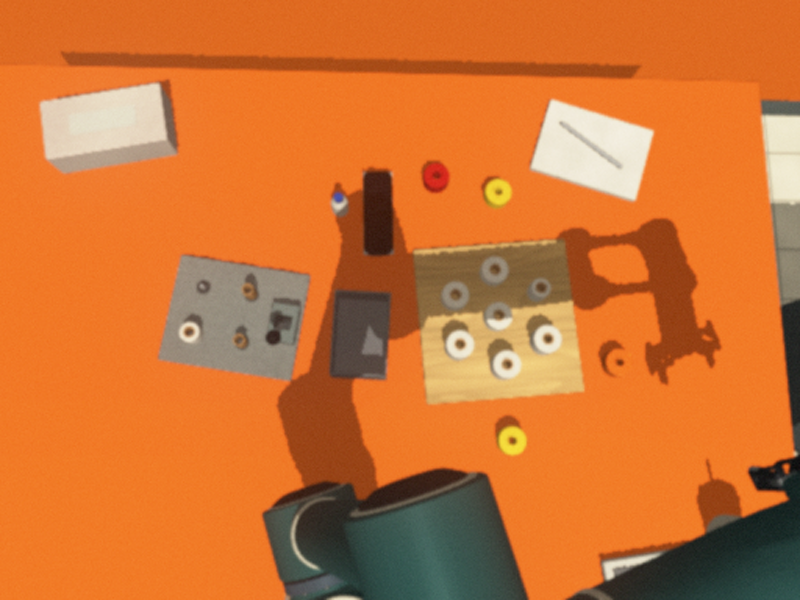

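```bash
cat > h.py <<'E'
from workcell import sensors, read_camera, job, bot
import cv2,numpy as np
from scipy.spatial.transform import Rotation as Ro
def cam(n):
    c=read_camera(n); c["f"]=192/np.tan(np.radians(c["vfov"])/2); return c
def proj(c,X):
    p=np.atleast_2d(X)@c["R"].T+c["t"]; return p[:,:2]/p[:,2:]*c["f"]+[c["cx"],c["cy"]]
def ray(c,uv):
    u=np.array([(uv[0]-c["cx"])/c["f"],(uv[1]-c["cy"])/c["f"],1.]); o=-c["R"].T@c["t"]; return o,c["R"].T@u
def plane(c,uv,z):
    o,d=ray(c,uv); return o+d*(z-o[2])/d[2]
def tri(c1,u1,c2,u2):
    A=[];b=[]
    for c,u in((c1,u1),(c2,u2)):
        o,d=ray(c,u); d/=np.linalg.norm(d); P=np.eye(3)-np.outer(d,d); A.append(P); b.append(P@o)
    A=np.vstack(A);b=np.hstack(b); x=np.linalg.lstsq(A,b,rcond=None)[0]; return x,np.linalg.norm(A@x-b)
def crop(c,x0,y0,x1,y1,s,name):
    im=cv2.resize(c["color"][y0:y1,x0:x1,::-1],None,fx=s,fy=s,interpolation=cv2.INTER_NEAREST)
    for x in range((x0+9)//10*10,x1,10):
        cv2.line(im,((x-x0)*s,0),((x-x0)*s,6),(0,255,0),1)
        if x%20==0: cv2.putText(im,str(x),((x-x0)*s,18),0,.4,(0,255,0),1)
    for y in range((y0+9)//10*10,y1,10):
        cv2.line(im,(0,(y-y0)*s),(6,(y-y0)*s),(0,255,0),1)
        if y%20==0: cv2.putText(im,str(y),(8,(y-y0)*s+4),0,.4,(0,255,0),1)
    cv2.imwrite("pics/"+name,im)
E
python3 - <<'E'
from h import *
s=cam("scene");t=cam("top")
crop(s,120,180,290,325,4,"s_mat.png");crop(s,280,115,395,200,6,"s_mag.png")
crop(t,255,145,380,285,4,"t_mat.png");crop(t,95,155,205,250,6,"t_mag.png")
E
```

```text
(no output)
```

View pics/s_mat.png

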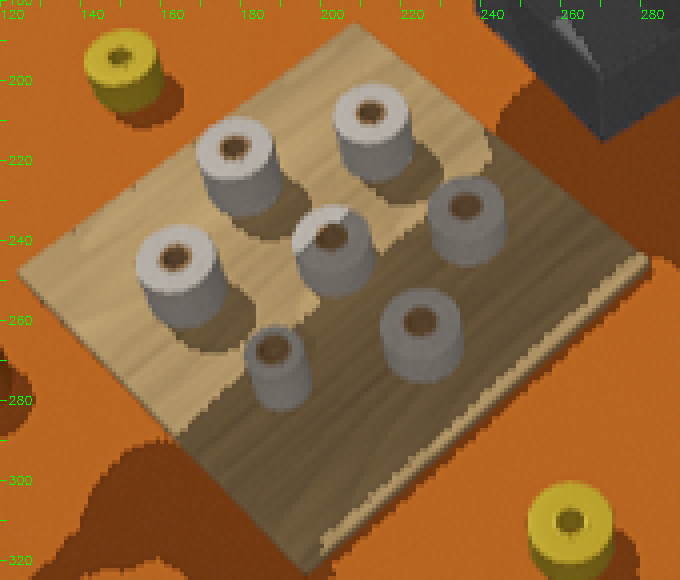

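View pics/s_mag.png

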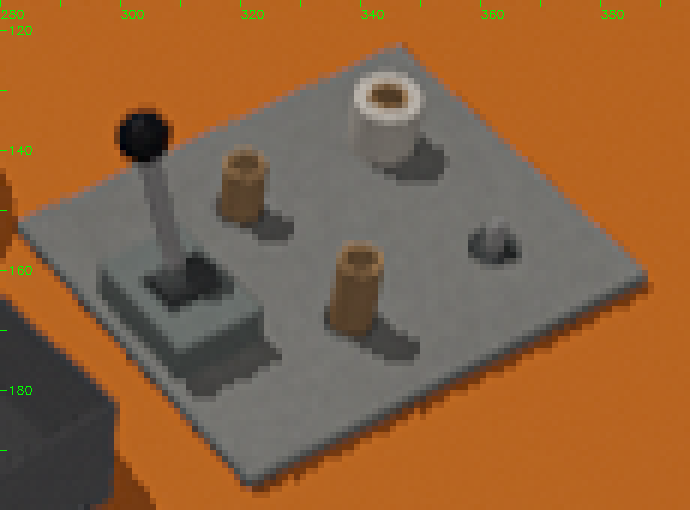

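View pics/t_mat.png

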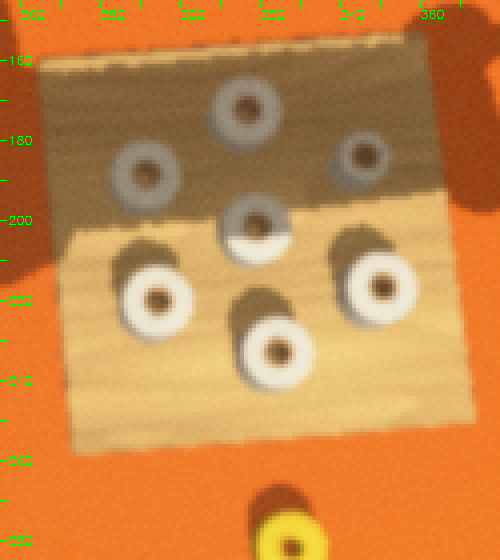

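View pics/t_mag.png

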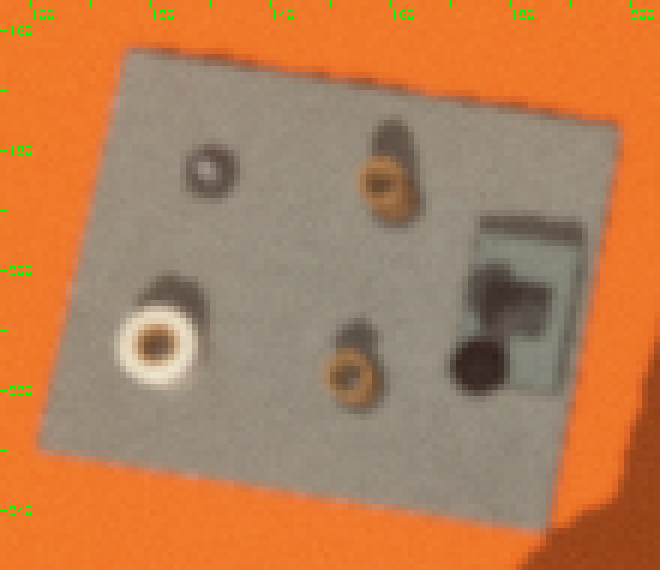

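```bash
cat >> h.py <<'E'
def bore(c,uv,r=5):
    im=cv2.cvtColor(c["color"],cv2.COLOR_RGB2LAB).astype(float)
    x,y=int(round(uv[0])),int(round(uv[1])); w=im[y-r:y+r+1,x-r:x+r+1,2]-128
    Y,X=np.mgrid[y-r:y+r+1,x-r:x+r+1]; m=((X-uv[0])**2+(Y-uv[1])**2<=r*r)
    lo=np.percentile(w[m],20); ww=np.clip(w-lo-(w[m].max()-lo)*.25,0,None)*m
    return np.array([(ww*X).sum(),(ww*Y).sum()])/ww.sum()
E
python3 - <<'E'
from h import *
s=cam("scene");t=cam("top")
L=[((294.5,220),(212.5,208)),((325,233),(178.5,216.8)),((350.8,217),(163.8,244.3)),((319.5,201.5),(202.8,239.3)),((292,188.3),(236.5,231.5)),((317,172.3),(225.3,260.5)),((346.3,184.3),(188.3,267.5)),((121,212),(344.5,130.5))]
for a,b in L:
    for k in range(2): a=bore(t,a);b=bore(s,b)
    x,e=tri(t,a,s,b); print(a.round(1),b.round(1),x.round(4),round(e,4),proj(t,x).round(1),plane(t,a,.054)[:2].round(4),plane(t,a,.042)[:2].round(4),plane(s,b,.054)[:2].round(4),plane(s,b,.042)[:2].round(4))
L=[("knob",(173.2,216),(301.8,137.5),0),("core near",(151.5,217.5),(319,142),0),("core far",(156.5,185.5),(338,158),0),("spindle tip",(127.5,183.5),(360.5,152),0)]
for n,a,b,_ in L: x,e=tri(t,a,s,b); print(n,x.round(4),round(e,4),proj(t,x).round(1))
print("deck corners")
T=[(114.3,163),(192,175.5),(179.5,244),(94.5,230)]; S=[(380,162),(321,196),(281.5,152.5),(345,122.5)]
for a in T: print(plane(t,a,.01).round(4))
for a in S: print('s',plane(s,a,.01).round(4))
print("mat"); 
for a in [(264.5,163),(361.5,153),(373,250),(273.5,258)]: print(plane(t,a,.01).round(4))
E
```

```text
[294.  219.7] [212.2 207.8] [ 0.4279 -0.1837  0.0515] 0.0009 [[294.2 219.8]] [ 0.4279 -0.1828] [ 0.4295 -0.1842] [ 0.4293 -0.1852] [ 0.4211 -0.1808]
[323.9 232.6] [178.1 216.4] [ 0.393  -0.2666  0.0516] 0.0011 [[324.2 232.7]] [ 0.3931 -0.2655] [ 0.3944 -0.2677] [ 0.3943 -0.268 ] [ 0.3856 -0.2647]
[350.2 216.2] [163.5 243.9] [ 0.4397 -0.3408  0.0523] 0.0007 [[350.3 216.3]] [ 0.4397 -0.3399] [ 0.4414 -0.3428] [ 0.4406 -0.3415] [ 0.4326 -0.3392]
[318.7 202. ] [202.2 238.8] [ 0.4813 -0.2558  0.0381] 0.0007 [[318.9 202. ]] [ 0.4787 -0.2526] [ 0.4808 -0.2547] [ 0.4908 -0.2607] [ 0.4834 -0.2573]
[290.8 188.5] [236.  231.1] [ 0.519  -0.177   0.0383] 0.001 [[291.  188.6]] [ 0.5162 -0.1747] [ 0.5186 -0.176 ] [ 0.5278 -0.1833] [ 0.5208 -0.1789]
[316.3 172.2] [224.5 260.1] [ 0.5677 -0.2504  0.0389] 0.0007 [[316.5 172.2]] [ 0.5643 -0.2475] [ 0.5672 -0.2495] [ 0.5754 -0.2552] [ 0.5691 -0.2518]
[345.8 183.5] [187.8 267. ] [ 0.5328 -0.3315  0.0521] 0.001 [[346.  183.6]] [ 0.5328 -0.3304] [ 0.5354 -0.3332] [ 0.5335 -0.3325] [ 0.5267 -0.3301]
[120.1 211.2] [344.3 130.6] [0.4466 0.2987 0.0406] 0.0023 [[120.6 211.6]] [0.4456 0.2964] [0.4474 0.2997] [0.4548 0.2854] [0.4469 0.2958]
knob [0.4258 0.1405 0.098 ] 0.0054 [[174.4 216.8]]
core near [0.4297 0.2104 0.0375] 0.0045 [[152.4 218.2]]
core far [0.5184 0.1987 0.0473] 0.0053 [[157.6 186.3]]
spindle tip [0.529  0.2872 0.0199] 0.0045 [[128.4 184.2]]
deck corners
[0.5935 0.3343 0.01  ]
[0.5596 0.1081 0.01  ]
[0.3609 0.1363 0.01  ]
[0.3978 0.3765 0.01  ]
s [0.5876 0.3048 0.01  ]
s [0.5648 0.0836 0.01  ]
s [0.3675 0.1121 0.01  ]
s [0.4018 0.3525 0.01  ]
mat
[ 0.6004 -0.1025  0.01  ]
[ 0.6355 -0.3905  0.01  ]
[ 0.3496 -0.4129  0.01  ]
[ 0.3244 -0.1291  0.01  ]
```

Run:
```python
from h import *
s=cam("scene");t=cam("top")
L=[("knob",(175,215.8),(304,137.7)),("core near",(153.7,218),(320.8,140.8)),("core far",(158.7,185.8),(340,157.5)),("spindle tip",(129.7,183.3),(362.8,152.5))]
for n,a,b in L: x,e=tri(t,a,s,b); print(n,x.round(4),round(e,4),proj(t,x).round(1),[plane(t,a,z)[:2].round(4) for z in (.028,.042,.054)],[plane(s,b,z)[:2].round(4) for z in (.028,.042,.054)])
print("deck corners")
T=[(115.8,163),(198.7,175.3),(186.7,243.3),(101.3,230)]; S=[(388,161.7),(321.7,196.3),(283,152),(347.2,122.2)]
R=[]
for T_,c in((T,t),(S,s)):
    P=np.array([plane(c,a,.01)[:2] for a in T_])
    m=P.mean(0); ex=(P[0]+P[1]-P[2]-P[3]); ey=P[0]+P[3]-P[1]-P[2]
    yaw=np.arctan2(ex[1],ex[0]); yaw2=np.arctan2(-ey[0],ey[1]);print(P.round(4),m,np.linalg.norm(ex)/2,np.linalg.norm(ey)/2,yaw,yaw2)
# bin rim corners top
for a in [(213,187),(249,187),(247,242),(211,241)]: print('bin',plane(t,a,.07).round(3))
```

```text
knob [0.4291 0.1396 0.0987] 0.0012 [[174.7 215.6]] [array([0.4384, 0.1496]), array([0.4365, 0.1475]), array([0.4348, 0.1456])] [array([0.3788, 0.1933]), array([0.3889, 0.1828]), array([0.3975, 0.1739])]
core near [0.431  0.208  0.0431] 0.0037 [[152.9 217.4]] [array([0.4315, 0.2088]), array([0.4296, 0.206 ]), array([0.428 , 0.2036])] [array([0.422 , 0.2223]), array([0.4314, 0.2114]), array([0.4394, 0.202 ])]
core far [0.5204 0.1965 0.0505] 0.0025 [[158.2 185.4]] [array([0.5239, 0.1993]), array([0.521 , 0.1966]), array([0.5185, 0.1944])] [array([0.5081, 0.2156]), array([0.5162, 0.2048]), array([0.5232, 0.1955])]
spindle tip [0.533  0.2853 0.0201] 0.0028 [[129.1 182.9]] [array([0.53  , 0.2816]), array([0.527, 0.278]), array([0.5245, 0.275 ])] [array([0.5381, 0.2807]), array([0.5458, 0.2689]), array([0.5524, 0.2589])]
deck corners
[[0.5935 0.3299]
 [0.5605 0.0887]
 [0.3631 0.1162]
 [0.398  0.3575]] [0.47878056 0.22308171] 0.19834803783328095 0.24368003225407378 -0.1392349985498009 -0.13989958098650443
[[0.6022 0.3234]
 [0.5668 0.0843]
 [0.369  0.1169]
 [0.4054 0.3588]] [0.48585442 0.22083908] 0.20022344530865074 0.24312905919614655 -0.1707868926479862 -0.14843500401701976
bin [0.514 0.042 0.07 ]
bin [ 0.515 -0.057  0.07 ]
bin [ 0.364 -0.053  0.07 ]
bin [0.365 0.044 0.07 ]
```

```bash
cat >> h.py <<'E'
def st():
    s=sensors.read_state(); R=Ro.from_rotvec(s["tcp_rot"]).as_matrix()
    print("t",round(s["time"],2),"tcp",s["tool_pos"].round(4),"F",s["wrist_force"].round(1),"w",round(s["width"]*85.4,1),"q6",s["q"].round(2))
    return s["tool_pos"],R
def go(*tgt):
    "delta in tool frame to world targets in sequence"
    p,R=st(); print("x",R[:,0].round(3),"z",R[:,2].round(3),"yaw of x",round(np.arctan2(R[1,0],R[0,0]),4))
    for g in tgt:
        g=np.array(g); d=R.T@(g-p); print("to",g.round(4),"d",d.round(4),"rows",np.abs(d).max()/.06); p=g
O=np.array([.4815,.2468]);YAW=-.145
def mag(x,y):
    c,s=np.cos(YAW),np.sin(YAW); return O+[c*x-s*y,s*x+c*y]
E
python3 - <<'E'
from h import *
p,R=st();print(R.round(3)); print([mag(*a).round(4) for a in((-.045,-.045),(-.045,.045),(.045,-.045),(.045,.045),(-.038,-.115),(.038,-.115))])
E
```

```text
t 0.4 tcp [ 0.2332 -0.6333  0.2311] F [-0.6 -0.7  0.8] w 85.4 q6 [-1.25  0.26  1.6  -0.    1.27 -0.04]
[[ 0.346 -0.     0.938]
 [-0.938  0.     0.346]
 [-0.    -1.    -0.   ]]
[array([0.4305, 0.2088]), array([0.4435, 0.2978]), array([0.5195, 0.1958]), array([0.5325, 0.2848]), array([0.4273, 0.1385]), array([0.5025, 0.1275])]
```

>>> arm_command:
  deltas:
    - [0,0,0,0.18]
    - [0,0,0,0.18]
  fingers: 0.05

```text
time: 0.65
tool_pos: [0.2332, -0.6334, 0.2313]
tcp_rot: [-1.203, 1.219, -1.219]
wrist_force: [-0.1, 0.2, 0.0]
width: 0.602
```

Run:
```python
from h import *
p,R=st();print(R.round(3), np.arctan2(R[1,0],R[0,0]))
```

```text
t 0.65 tcp [ 0.2332 -0.6334  0.2313] F [-0.1  0.2  0. ] w 51.4 q6 [-1.25  0.26  1.6   0.    1.27  0.33]
[[-0.013  0.     1.   ]
 [-1.    -0.    -0.013]
 [ 0.    -1.     0.   ]] -1.5839001374090493
```

>>> arm_command:
  deltas:
    - [0,-0.03,0,-0.18]
    - [0,0,0,-0.18]
    - [0,0,0,-0.18]
    - [0,0,0,-0.18]
    - [0,0,0,-0.18]
    - [0,0,0,-0.18]
    - [0,0,0,-0.18]
    - [0,0,0,-0.179]
    - [0,0,0,0]

```text
time: 1.78
tool_pos: [0.2332, -0.6334, 0.2613]
tcp_rot: [-1.568, 0.111, -0.111]
wrist_force: [-0.5, -0.4, -0.1]
width: 0.587
```

Run:
```python
from h import *
k=mag(-.031,-.115)
go((.5,-.3,.261),(*k,.2),(*k,.088),(*mag(.045,-.115),.088))
```

```text
t 1.77 tcp [ 0.2332 -0.6334  0.2613] F [-0.5 -0.4 -0.1] w 50.1 q6 [-1.25  0.25  1.57 -0.    1.32 -1.11]
x [ 0.99 -0.14 -0.  ] z [ 0.14  0.99 -0.  ] yaw of x -0.1409
to [ 0.5   -0.3    0.261] d [2.173e-01 3.000e-04 3.676e-01] rows 6.126341100487277
to [0.4342 0.1375 0.2   ] d [-0.1266  0.061   0.4239] rows 7.065218688140277
to [0.4342 0.1375 0.088 ] d [0.    0.112 0.   ] rows 1.866666663533107
to [0.5094 0.1265 0.088 ] d [ 0.076   0.     -0.0003] rows 1.2666560883685647
```

>>> arm_command:
  deltas:
    - [0.031,0,0.0525,0]
    - [0.031,0,0.0525,0]
    - [0.031,0,0.0525,0]
    - [0.031,0,0.0525,0]
    - [0.031,0,0.0525,0]
    - [0.031,0,0.0525,0]
    - [0.031,0,0.0525,0]
    - [-0.0141,0.0068,0.0471,0]
    - [-0.0141,0.0068,0.0471,0]
    - [-0.0141,0.0068,0.0471,0]
    - [-0.0141,0.0068,0.0471,0]
    - [-0.0141,0.0068,0.0471,0]
    - [-0.0141,0.0068,0.0471,0]
    - [-0.0141,0.0068,0.0471,0]
    - [-0.0141,0.0068,0.0471,0]
    - [-0.0141,0.0068,0.0471,0]
    - [0,0,0,0]
  fingers: 0.045

```text
time: 3.9
tool_pos: [0.431, 0.1404, 0.1997]
tcp_rot: [-1.568, 0.108, -0.107]
wrist_force: [0.7, 0.5, 0.4]
width: 0.527
```

Run:
```python
from h import *
k=mag(-.031,-.115)
go((*k,.2),(*k,.088),(*mag(.045,-.115),.088))
s=cam("scene");t=cam("top")
crop(s,270,80,400,200,5,"s1.png");crop(t,95,155,225,280,5,"t1.png")
```

```text
t 3.9 tcp [0.431  0.1404 0.1997] F [0.7 0.5 0.4] w 45.0 q6 [ 0.26 -0.14  2.09  0.    1.19  0.4 ]
x [ 0.991 -0.137 -0.001] z [0.137 0.991 0.   ] yaw of x -0.1373
to [0.4342 0.1375 0.2   ] d [ 0.0036 -0.0003 -0.0025] rows 0.05934164571037841
to [0.4342 0.1375 0.088 ] d [ 1.00e-04  1.12e-01 -0.00e+00] rows 1.8666657557196475
to [0.5094 0.1265 0.088 ] d [ 0.076  -0.0001 -0.0006] rows 1.2666281419753824
```

View pics/s1.png

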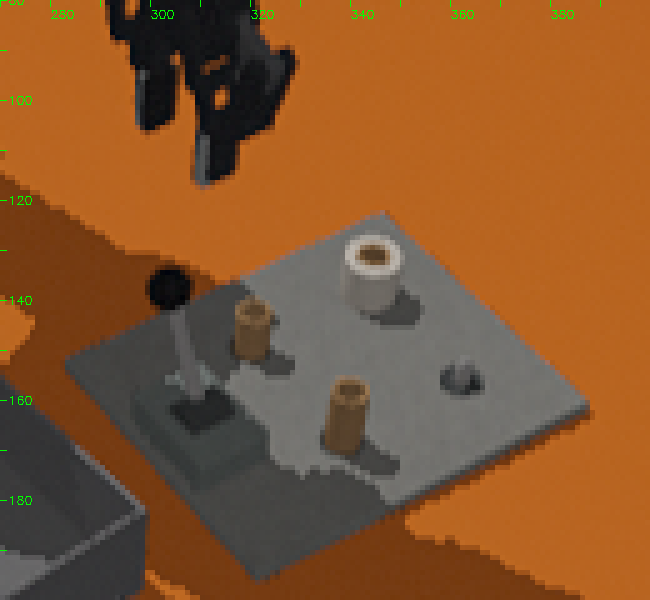

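View pics/t1.png

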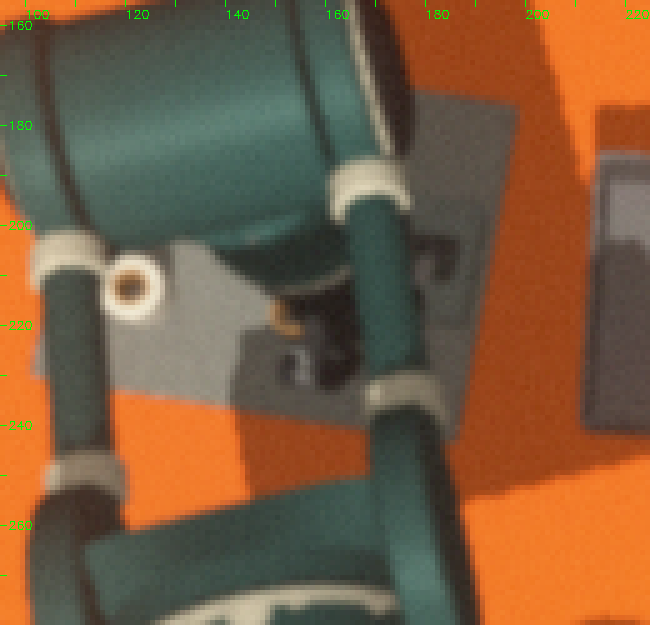

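>>> arm_command:
  deltas:
    - [-0.001,0,-0.0025,0]
    - [0,0.04,0,0]
    - [0,0.04,0,0]
    - [0,0.04,0,0]
    - [0,0,0,0]
    - [0.015,0,0,0]
    - [0.015,0,0,0]
    - [0.015,0,0,0]
    - [0.015,0,0,0]
    - [0.015,0,0,0]
    - [0.0135,0,0,0]
    - [0,0,0,0]
    - [0,0,0,0]
  fingers: 0.06

```text
time: 5.62
tool_pos: [0.5186, 0.1232, 0.08]
tcp_rot: [-1.568, 0.109, -0.109]
wrist_force: [0.9, -0.8, -0.4]
width: 0.701
```

Run:
```python
from h import *
st()
s=cam("scene")
crop(s,270,80,400,200,5,"s2.png")
```

```text
t 5.62 tcp [0.5186 0.1232 0.08  ] F [ 0.9 -0.8 -0.4] w 59.9 q6 [ 0.19  0.14  2.05 -0.    0.95  0.33]
```

View pics/s2.png

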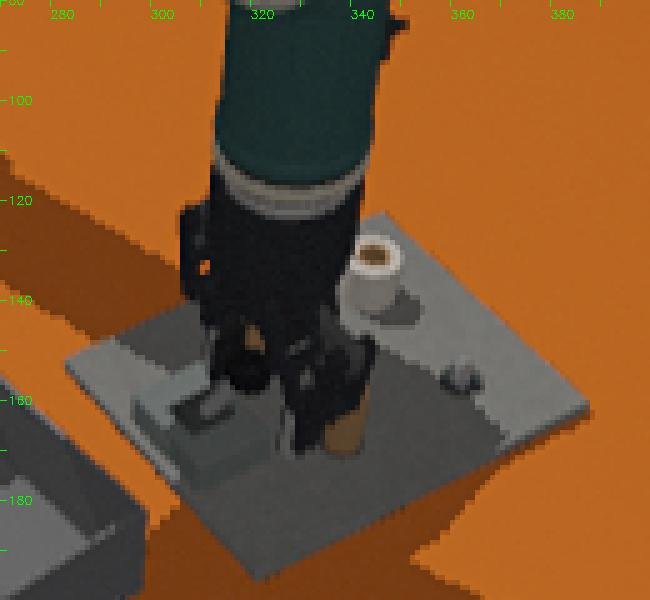

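>>> arm_command:
  deltas:
    - [0,-0.05,0,0]
    - [0,-0.05,0,0]
    - [0,0,0,0]

```text
time: 6.05
tool_pos: [0.5221, 0.1241, 0.1858]
tcp_rot: [-1.565, 0.1, -0.117]
wrist_force: [-0.1, -0.4, 0.2]
width: 0.702
```

Run:
```python
from h import *
a=mag(-.045,-.045)
go((*a,.18),(*a,.020))
s=cam("scene")
print(proj(s,[(*mag(.038,-.115),.102),(*mag(.024,-.115),.108)]))
crop(s,270,80,400,200,5,"s2.png")
```

```text
t 6.05 tcp [0.5221 0.1241 0.1858] F [-0.1 -0.4  0.2] w 59.9 q6 [ 0.19  0.03  1.96 -0.    1.14  0.33]
x [ 0.99  -0.138  0.011] z [0.138 0.99  0.003] yaw of x -0.1387
to [0.4305 0.2088 0.18  ] d [-0.1025  0.005   0.0712] rows 1.7083706298012167
to [0.4305 0.2088 0.02  ] d [-0.0017  0.16   -0.0006] rows 2.6664999216900016
[[319.09021443 153.16896934]
 [316.21260519 148.51963531]]
```

View pics/s2.png

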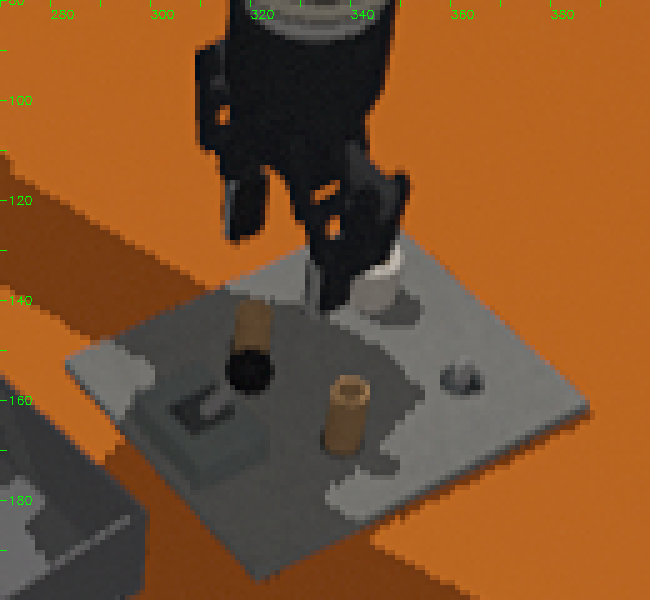

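>>> arm_command:
  deltas:
    - [-0.034,0.0017,0.0237,0]
    - [-0.034,0.0017,0.0237,0]
    - [-0.0345,0.0017,0.0238,0]
    - [0,0,0,0]
    - [0,0,0,0]
  fingers: 0.05
  newtons: 25

```text
time: 6.72
tool_pos: [0.4264, 0.2076, 0.1741]
tcp_rot: [-1.569, 0.109, -0.108]
wrist_force: [1.1, 0.2, -1.5]
width: 0.586
```

Run:
```python
from h import *
a=mag(-.045,-.045)
go((*a,.18),(*a,.020))
```

```text
t 6.72 tcp [0.4264 0.2076 0.1741] F [ 1.1  0.2 -1.5] w 50.1 q6 [ 0.4  -0.08  2.08 -0.    1.14  0.54]
x [ 0.99  -0.138 -0.001] z [ 0.138  0.99  -0.001] yaw of x -0.1381
to [0.4305 0.2088 0.18  ] d [ 0.0039 -0.0059  0.0017] rows 0.09887673529995927
to [0.4305 0.2088 0.02  ] d [1.0e-04 1.6e-01 2.0e-04] rows 2.6666647080116936
```

>>> arm_command:
  deltas:
    - [0.004,0.03,0.001,0]
    - [0,0.04,0,0]
    - [0,0.04,0,0]
    - [0,0.03,0,0]
    - [0,0.014,0,0]
    - [0,0,0,0]
    - [0,0,0,0]

```text
time: 7.6
tool_pos: [0.4323, 0.2087, 0.0221]
tcp_rot: [-1.567, 0.108, -0.111]
wrist_force: [0.0, -0.1, 0.1]
width: 0.588
```

>>> arm_command:
  deltas:
    - [0,0,0,0]
    - [0,0,0,0]
    - [0,0,0,0]
    - [0,0,0,0]
  fingers: 0.01
  newtons: 25

```text
time: 8.1
tool_pos: [0.432, 0.2089, 0.0222]
tcp_rot: [-1.567, 0.107, -0.111]
wrist_force: [-0.6, -0.8, 6.6]
width: 0.241
```

Run:
```python
from h import *
b=(.44,-.006)
go((.4305,.2088,.19),(*b,.19),(*b,.085))
s=cam("scene")
crop(s,270,80,400,200,5,"s3.png")
```

```text
t 8.1 tcp [0.432  0.2089 0.0222] F [-0.6 -0.8  6.6] w 20.6 q6 [ 0.4   0.13  2.19 -0.    0.81  0.54]
x [ 0.99  -0.138  0.002] z [0.138 0.99  0.001] yaw of x -0.1389
to [0.4305 0.2088 0.19  ] d [-1.100e-03 -1.678e-01 -1.000e-04] rows 2.796068279451381
to [ 0.44  -0.006  0.19 ] d [ 3.910e-02 -2.000e-04 -2.114e-01] rows 3.5236262508443454
to [ 0.44  -0.006  0.085] d [-2.00e-04  1.05e-01 -1.00e-04] rows 1.7499953431344106
```

View pics/s3.png

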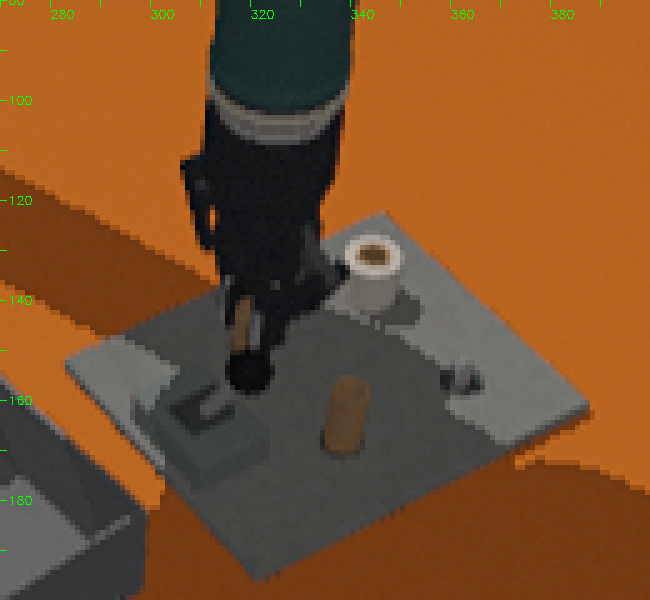

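>>> arm_command:
  deltas:
    - [0,-0.03,0,0]
    - [0,-0.045,0,0]
    - [0,-0.045,0,0]
    - [0,-0.045,0,0]
    - [0.01,0,-0.053,0]
    - [0.01,0,-0.053,0]
    - [0.01,0,-0.053,0]
    - [0.009,0,-0.053,0]
    - [0,0,0,0]
    - [0,0.05,0,0]
    - [0,0.045,0,0]
    - [0,0,0,0]
    - [0,0,0,0]

```text
time: 9.78
tool_pos: [0.441, -0.0063, 0.0922]
tcp_rot: [-1.568, 0.107, -0.109]
wrist_force: [0.5, 0.9, 0.1]
width: 0.245
```

Run:
```python
from h import *
st()
s=cam("scene")
crop(s,210,80,350,220,5,"s4.png")
```

```text
t 9.78 tcp [ 0.441  -0.0063  0.0922] F [0.5 0.9 0.1] w 20.9 q6 [-0.07 -0.05  2.22  0.    0.96  0.07]
```

View pics/s4.png

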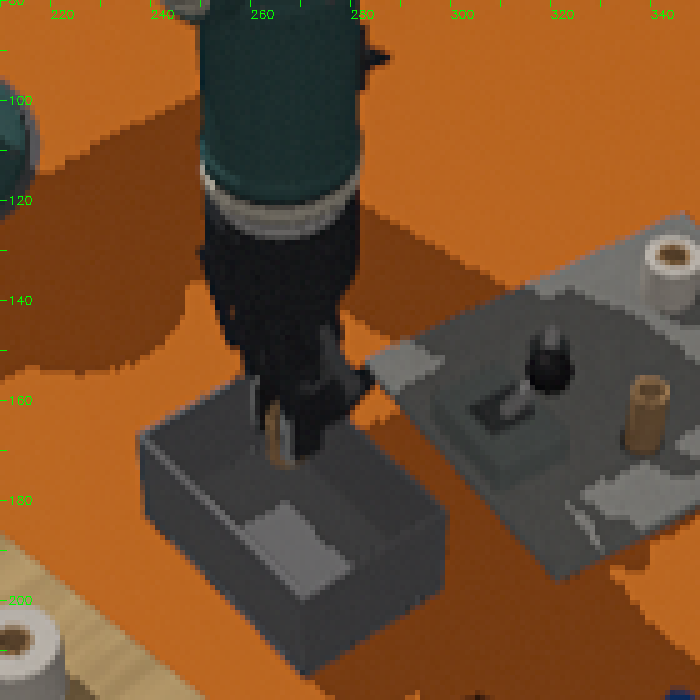

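>>> arm_command:
  deltas:
    - [0,0.035,0,0]
    - [0,0,0,0]

```text
time: 10.07
tool_pos: [0.4394, -0.0066, 0.056]
tcp_rot: [-1.568, 0.11, -0.107]
wrist_force: [-0.5, -0.1, 0.8]
width: 0.247
```

>>> arm_command:
  deltas:
    - [0,0,0,0]
    - [0,0,0,0]
    - [0,0,0,0]
    - [0,-0.05,0,0]
    - [0,-0.05,0,0]
    - [0,-0.03,0,0]
    - [0,0,0,0]
  fingers: 0.05

```text
time: 10.95
tool_pos: [0.4427, -0.0071, 0.1897]
tcp_rot: [-1.568, 0.103, -0.115]
wrist_force: [-0.2, -0.4, -0.9]
width: 0.585
```

Run:
```python
from h import *
a=(.520,.196)
go((*a,.185),(*a,.024))
s=cam("scene")
crop(s,210,80,350,220,5,"s5.png")
```

```text
t 10.95 tcp [ 0.4427 -0.0071  0.1897] F [-0.2 -0.4 -0.9] w 49.9 q6 [-0.07 -0.16  2.13  0.    1.17  0.07]
x [ 0.99  -0.139  0.007] z [0.139 0.99  0.001] yaw of x -0.1391
to [0.52  0.196 0.185] d [0.0484 0.0052 0.2119] rows 3.5316186380345074
to [0.52  0.196 0.024] d [-1.20e-03  1.61e-01 -1.00e-04] rows 2.6832584425454957
```

View pics/s5.png

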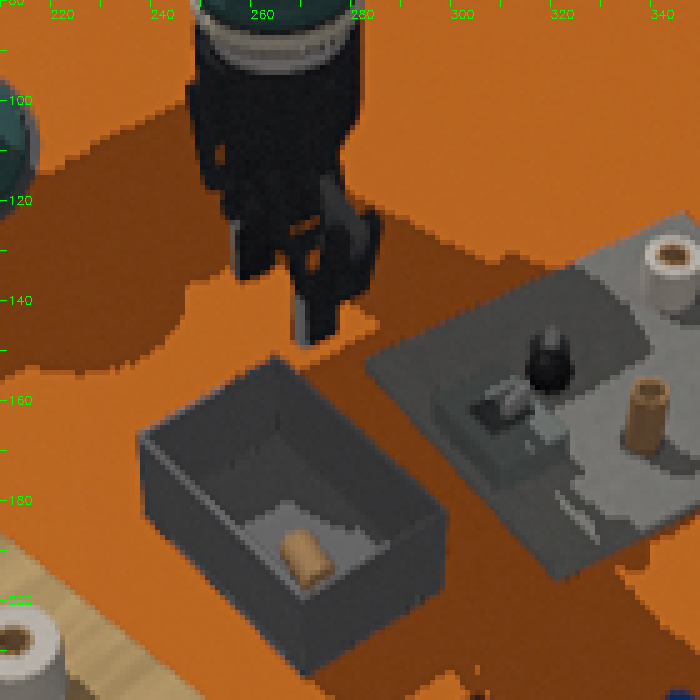

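>>> arm_command:
  deltas:
    - [0.012,0,0.053,0]
    - [0.012,0,0.053,0]
    - [0.012,0,0.053,0]
    - [0.011,0,0.053,0]
    - [0,0,0,0]
    - [0,0,0,0]

```text
time: 11.75
tool_pos: [0.5146, 0.196, 0.184]
tcp_rot: [-1.57, 0.111, -0.106]
wrist_force: [-0.4, 0.2, -0.2]
width: 0.583
```

Run:
```python
from h import *
a=(.520,.196)
go((*a,.185),(*a,.030))
s=cam("scene")
crop(s,270,80,400,200,5,"s6.png")
```

```text
t 11.75 tcp [0.5146 0.196  0.184 ] F [-0.4  0.2 -0.2] w 49.8 q6 [ 0.32  0.07  1.92 -0.    1.16  0.46]
x [ 0.99  -0.138 -0.003] z [ 0.138  0.99  -0.002] yaw of x -0.1381
to [0.52  0.196 0.185] d [ 0.0053 -0.001   0.0007] rows 0.08845710696333274
to [0.52  0.196 0.03 ] d [0.0005 0.155  0.0003] rows 2.5833130098145833
```

View pics/s6.png

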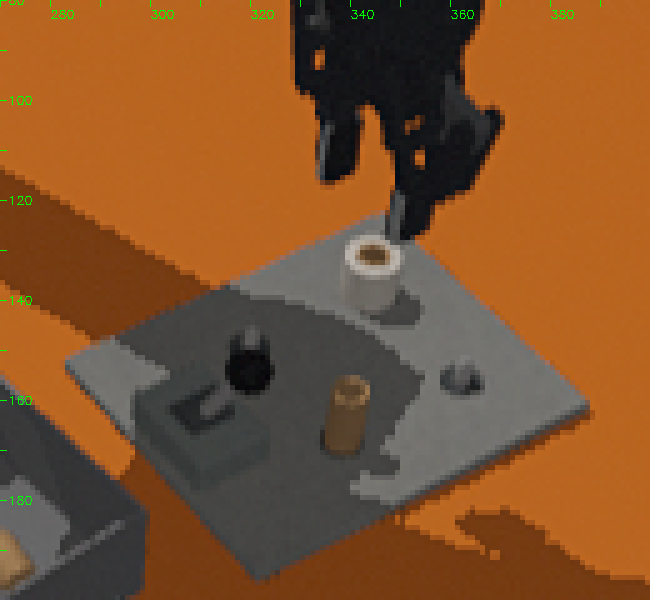

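>>> arm_command:
  deltas:
    - [0.005,0.03,0.0005,0]
    - [0,0.045,0,0]
    - [0,0.045,0,0]
    - [0,0.025,0,0]
    - [0,0.008,0,0]
    - [0,0,0,0]
    - [0,0,0,0]

```text
time: 12.68
tool_pos: [0.5224, 0.1964, 0.0346]
tcp_rot: [-1.567, 0.108, -0.112]
wrist_force: [-0.5, -0.2, 1.3]
width: 0.586
```

>>> arm_command:
  deltas:
    - [0,0,0,0]
    - [0,0,0,0]
    - [0,0,0,0]
    - [0,0,0,0]
    - [0,-0.02,0,0]
    - [0,-0.045,0,0]
    - [0,-0.045,0,0]
    - [0,-0.045,0,0]
    - [0,0,0,0]
  fingers: 0.01

```text
time: 13.8
tool_pos: [0.5241, 0.1974, 0.193]
tcp_rot: [-1.565, 0.102, -0.116]
wrist_force: [-0.3, 0.2, -0.6]
width: 0.244
```

Run:
```python
from h import *
b=(.435,-.006)
go((*b,.18),(*b,.06))
s=cam("scene")
crop(s,270,80,400,200,5,"s7.png")
```

```text
t 13.8 tcp [0.5241 0.1974 0.193 ] F [-0.3  0.2 -0.6] w 20.9 q6 [0.32 0.07 1.9  0.   1.16 0.45]
x [ 0.99  -0.138  0.008] z [0.138 0.99  0.004] yaw of x -0.1389
to [ 0.435 -0.006  0.18 ] d [-0.0602  0.0116 -0.2138] rows 3.5637329100962734
to [ 0.435 -0.006  0.06 ] d [-0.001   0.12   -0.0005] rows 1.9999149907882392
```

View pics/s7.png

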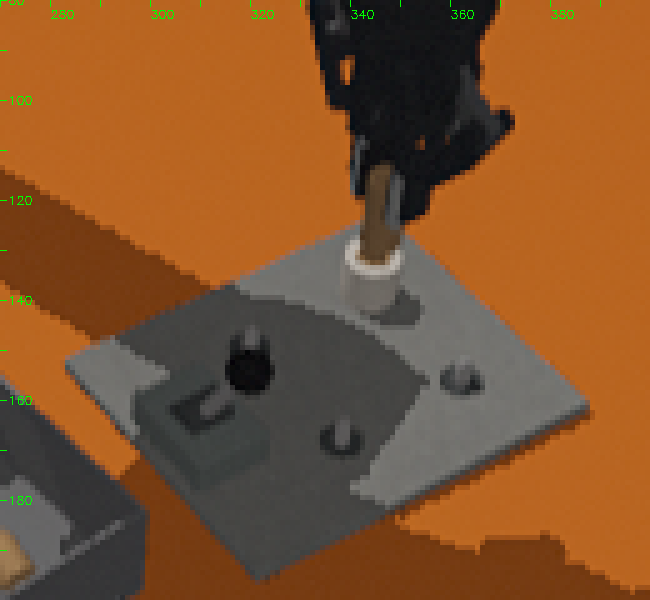

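>>> arm_command:
  deltas:
    - [-0.019,0,-0.054,0]
    - [-0.019,0,-0.054,0]
    - [-0.019,0,-0.054,0]
    - [-0.018,0,-0.054,0]
    - [0,0,0,0]
    - [0,0.045,0,0]
    - [0,0.045,0,0]
    - [0,0.025,0,0]
    - [0,0,0,0]
    - [0,0,0,0]

```text
time: 15.1
tool_pos: [0.4173, -0.0067, 0.0733]
tcp_rot: [-1.568, 0.109, -0.109]
wrist_force: [0.7, 0.1, -1.1]
width: 0.242
```

>>> arm_command:
  deltas:
    - [0,0,0,0]
    - [0,0,0,0]
    - [0,0,0,0]
    - [0,-0.05,0,0]
    - [0,-0.05,0,0]
    - [0,-0.03,0,0]
    - [0,0,0,0]
  fingers: 0.05

```text
time: 15.98
tool_pos: [0.4192, -0.0075, 0.2065]
tcp_rot: [-1.568, 0.104, -0.115]
wrist_force: [0.8, -0.5, 0.1]
width: 0.587
```

Run:
```python
from h import *
st()
s=cam("scene");t=cam("top")
crop(s,120,120,300,320,3,"s8.png");crop(t,200,140,390,290,4,"t8.png")
```

```text
t 15.97 tcp [ 0.4192 -0.0075  0.2065] F [ 0.8 -0.5  0.1] w 50.1 q6 [-0.08 -0.23  2.15  0.    1.21  0.06]
```

View pics/s8.png

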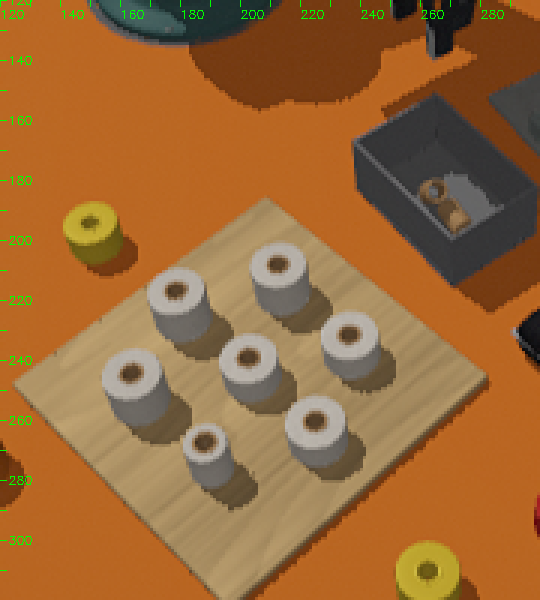

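View pics/t8.png

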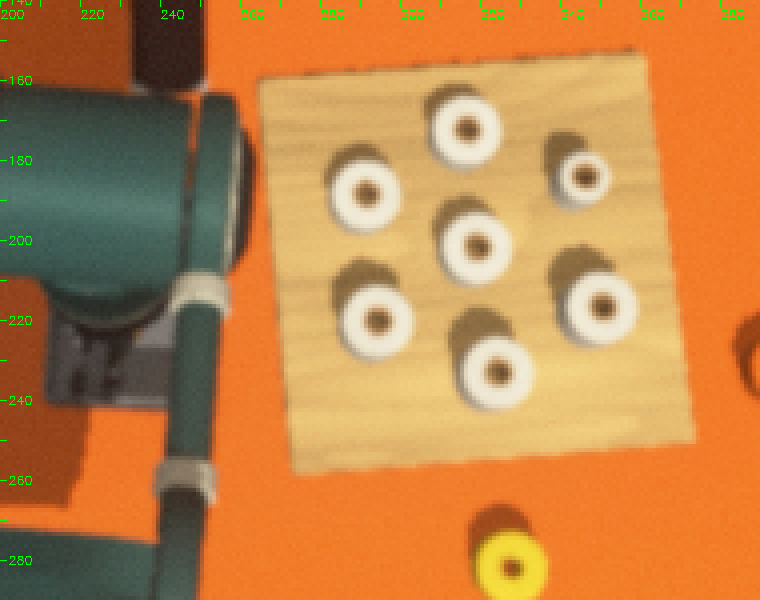

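Run:
```python
from h import *
s=cam("scene");t=cam("top")
L=[((319.2,202),(202.8,239.3)),((291.3,188.5),(236.5,231.5)),((317,172.3),(225.3,260.5))]
for a,b in L:
    for k in range(3): a=bore(t,a);b=bore(s,b)
    x,e=tri(t,a,s,b); print(a.round(1),b.round(1),x.round(4),round(e,4),plane(t,a,.040)[:2].round(4),plane(s,b,.040)[:2].round(4))
go((.519,-.177,.16),(.519,-.177,.018))
# finger-tip calibration helper
```

```text
[318.8 201.3] [202.4 238.9] [ 0.4829 -0.2559  0.0395] 0.001 [ 0.4831 -0.2552] [ 0.4828 -0.2566]
[291.1 188. ] [235.9 231.2] [ 0.52   -0.1777  0.0397] 0.001 [ 0.5203 -0.177 ] [ 0.5198 -0.1784]
[316.4 171.9] [224.5 260.2] [ 0.5684 -0.2506  0.0395] 0.001 [ 0.5686 -0.2499] [ 0.5683 -0.2514]
t 16.18 tcp [ 0.4157 -0.0072  0.2014] F [0.  0.1 0.3] w 50.0 q6 [-0.08 -0.22  2.16  0.    1.21  0.06]
x [ 0.99  -0.139 -0.003] z [ 0.139  0.99  -0.   ] yaw of x -0.1391
to [ 0.519 -0.177  0.16 ] d [ 0.126   0.0411 -0.1539] rows 2.564410280258854
to [ 0.519 -0.177  0.018] d [0.0004 0.142  0.    ] rows 2.3666578535630576
```

>>> arm_command:
  deltas:
    - [0.032,0.01,-0.0387,0]
    - [0.032,0.01,-0.0387,0]
    - [0.032,0.01,-0.0387,0]
    - [0.031,0.011,-0.0386,0]
    - [0,0,0,0]
    - [0,0,0,0]
  fingers: 0.066

```text
time: 16.92
tool_pos: [0.5198, -0.1774, 0.1602]
tcp_rot: [-1.566, 0.113, -0.107]
wrist_force: [-1.1, 0.4, -0.5]
width: 0.773
```

Run:
```python
from h import *
go((.52,-.1777,.16),(.520,-.1777,.018))
```

```text
t 16.93 tcp [ 0.5198 -0.1774  0.1602] F [-1.1  0.4 -0.5] w 66.0 q6 [-0.37  0.09  1.95  0.    1.11 -0.23]
x [ 0.99  -0.139 -0.004] z [0.139 0.99  0.001] yaw of x -0.1396
to [ 0.52   -0.1777  0.16  ] d [ 0.0002  0.0002 -0.0003] rows 0.005076998635401297
to [ 0.52   -0.1777  0.018 ] d [ 0.0005  0.142  -0.0002] rows 2.366647694004843
```

>>> arm_command:
  deltas:
    - [0,0.03,0,0]
    - [0,0.04,0,0]
    - [0,0.04,0,0]
    - [0,0.025,0,0]
    - [0,0.007,0,0]
    - [0,0,0,0]
    - [0,0,0,0]
    - [0,0,0,0]

```text
time: 17.92
tool_pos: [0.5223, -0.1784, 0.0214]
tcp_rot: [-1.569, 0.107, -0.111]
wrist_force: [0.4, 0.5, 0.0]
width: 0.774
```

>>> arm_command:
  deltas:
    - [0,0,0,0]
    - [0,0,0,0]
    - [0,0,0,0]
    - [0,0,0,0]
  fingers: 0.03
  newtons: 30

```text
time: 18.42
tool_pos: [0.5219, -0.1783, 0.0211]
tcp_rot: [-1.568, 0.108, -0.11]
wrist_force: [-1.2, 1.0, 6.1]
width: 0.569
```

Run:
```python
from h import *
go((.52,-.1777,.16))
s=cam("scene")
crop(s,120,120,300,320,3,"s9.png")
```

```text
t 18.43 tcp [ 0.5219 -0.1783  0.0211] F [-1.2  1.   6.1] w 48.6 q6 [-0.37  0.26  2.04  0.    0.84 -0.24]
x [ 0.99  -0.139  0.001] z [ 0.139  0.99  -0.   ] yaw of x -0.1391
to [ 0.52   -0.1777  0.16  ] d [-0.0018 -0.1389  0.0003] rows 2.3148726241943804
```

View pics/s9.png

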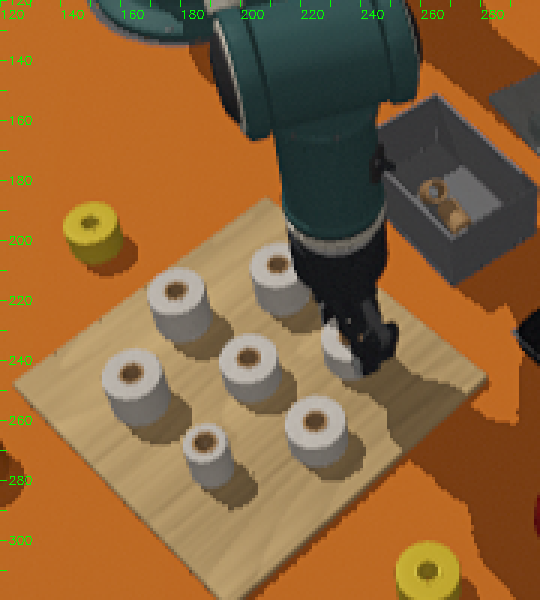

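>>> arm_command:
  deltas:
    - [0,-0.03,0,0]
    - [0,-0.04,0,0]
    - [0,-0.04,0,0]
    - [0,-0.03,0,0]
    - [0,-0.005,0,0]
    - [-0.006,0,0.0511,0]
    - [-0.006,0,0.0511,0]
    - [-0.006,0,0.0511,0]
    - [-0.006,0,0.0511,0]
    - [-0.006,0,0.0511,0]
    - [-0.006,0,0.0511,0]
    - [-0.006,0,0.0511,0]
    - [-0.006,0,0.0511,0]
    - [-0.006,0,0.0511,0]
    - [0,0,0,0]
    - [0,0,0,0]
    - [0,0,0,0]

```text
time: 20.6
tool_pos: [0.531, 0.2835, 0.164]
tcp_rot: [-1.569, 0.111, -0.109]
wrist_force: [0.2, 0.3, 0.3]
width: 0.571
```

Run:
```python
from h import *
a=mag(.045,.045)
go((*a,.16),(*a,.07))
s=cam("scene");t=cam("top")
crop(s,270,80,400,200,5,"s10.png")
crop(t,95,155,225,280,5,"t10.png")
```

```text
t 20.6 tcp [0.531  0.2835 0.164 ] F [0.2 0.3 0.3] w 48.8 q6 [ 0.45  0.18  1.83 -0.    1.13  0.59]
x [ 0.99  -0.14  -0.001] z [ 0.14   0.99  -0.001] yaw of x -0.1403
to [0.5325 0.2848 0.16  ] d [0.0013 0.004  0.0015] rows 0.0666996583781558
to [0.5325 0.2848 0.07  ] d [0.0001 0.09   0.0001] rows 1.49999753101088
```

View pics/s10.png

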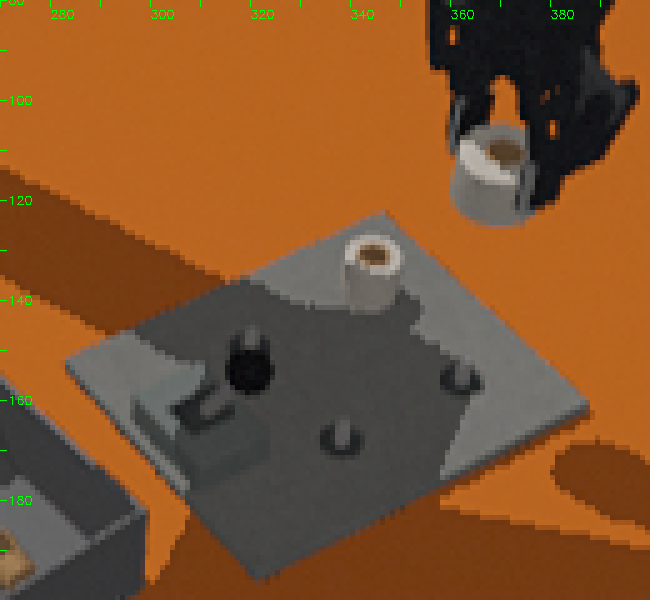

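View pics/t10.png

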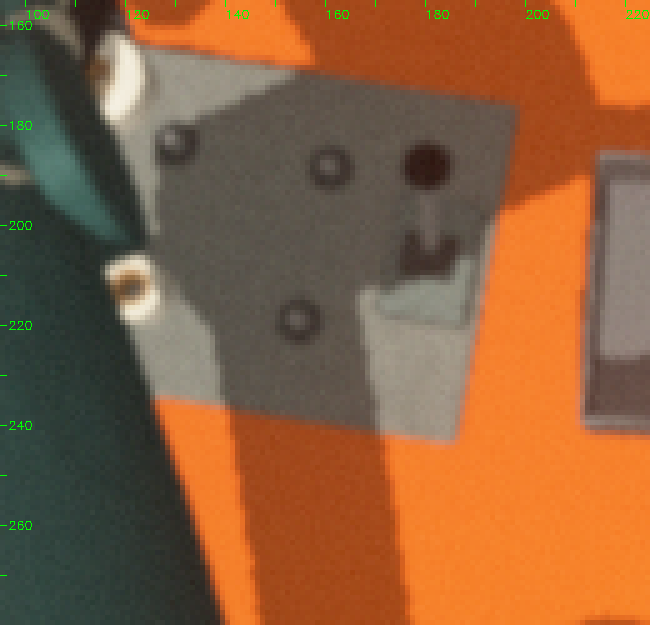

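Run:
```python
from h import *
s=cam("scene");t=cam("top")
for c,L,n in((t,[(130,183),(161,188),(154.5,218)],"tz"),(s,[(362,154),(338.5,166)],"sz")):
    ims=[]
    for x,y in L:
        x,y=int(x),int(y); im=c["color"][y-8:y+9,x-8:x+9,::-1].astype(float)
        im=(im-im.min())/(im.max()-im.min())*255
        im=cv2.resize(im.astype(np.uint8),None,fx=14,fy=14,interpolation=cv2.INTER_NEAREST)
        for k in range(0,17,4): cv2.putText(im,str(x-8+k),(k*14,10),0,.35,(0,255,0),1); cv2.putText(im,str(y-8+k),(0,k*14+10),0,.35,(0,255,255),1)
        ims.append(im)
    cv2.imwrite("pics/"+n+".png",np.hstack(ims))
```

```text
(no output)
```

View pics/tz.png

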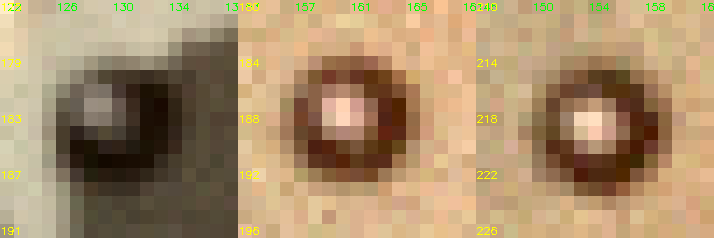

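View pics/sz.png

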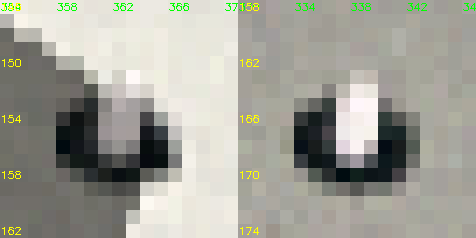

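Run:
```python
from h import *
s=cam("scene");t=cam("top")
for n,r,tip,m in(("3",(130,184),(128.5,182),(.045,.045)),("2",(160.5,188),(160.1,187.5),(.045,-.045)),("0",(154.5,219),(154,218.5),(-.045,-.045))):
    a=mag(*m)
    print(n,"ring",plane(t,r,.01)[:2].round(4),"tip",plane(t,tip,.027)[:2].round(4),"mag",a.round(4),"scene proj base/tip of mag est",proj(s,[(*a,.01),(*a,.028)]).round(1).tolist(), "top", proj(t,[(*a,.01),(*a,.028)]).round(1).tolist())
p,R=st()
print("roll bore centre if at tcp",proj(s,(p[0],p[1],p[2]+.021)))
```

```text
3 ring [0.5318 0.2852] tip [0.5339 0.2855] mag [0.5325 0.2848] scene proj base/tip of mag est [[361.4, 155.0], [362.3, 150.8]] top [[130.2, 183.7], [128.6, 182.4]]
2 ring [0.5212 0.1973] tip [0.5192 0.1953] mag [0.5195 0.1958] scene proj base/tip of mag est [[337.4, 167.1], [338.1, 163.0]] top [[161.0, 188.6], [159.9, 187.3]]
0 ring [0.4311 0.2099] tip [0.4302 0.2081] mag [0.4305 0.2088] scene proj base/tip of mag est [[319.1, 148.6], [319.6, 144.4]] top [[154.9, 219.2], [153.7, 218.4]]
t 20.9 tcp [0.5316 0.2843 0.1652] F [-0.3 -0.3 -1.2] w 48.4 q6 [ 0.45  0.18  1.83 -0.    1.13  0.59]
roll bore centre if at tcp [[371.00023013 109.38412532]]
```

>>> arm_command:
  deltas:
    - [0.001,0.03,0.001,0]
    - [0,0.04,0,0]
    - [0,0.025,0,0]
    - [0,0,0,0]
    - [0,0,0,0]
    - [0,0,0,0]

```text
time: 21.65
tool_pos: [0.534, 0.2864, 0.072]
tcp_rot: [-1.566, 0.107, -0.111]
wrist_force: [-0.3, 0.5, -0.4]
width: 0.569
```

Run:
```python
from h import *
p,R=st()
s=cam("scene");t=cam("top")
print(proj(s,(p[0],p[1],p[2]+.021)))
b=proj(s,(p[0],p[1],p[2]+.021))[0]
for k in range(3): b=bore(s,b,5); 
print(b, plane(s,b,p[2]+.021))
crop(s,330,100,400,180,8,"s11.png")
crop(t,95,155,225,280,5,"t11.png")
```

```text
t 21.65 tcp [0.534  0.2864 0.072 ] F [-0.3  0.5 -0.4] w 48.6 q6 [0.45 0.28 1.9  0.   0.96 0.59]
[[366.59126734 134.80606085]]
[366.49580713 134.88888889] [0.5340364  0.28593602 0.09298039]
```

View pics/s11.png

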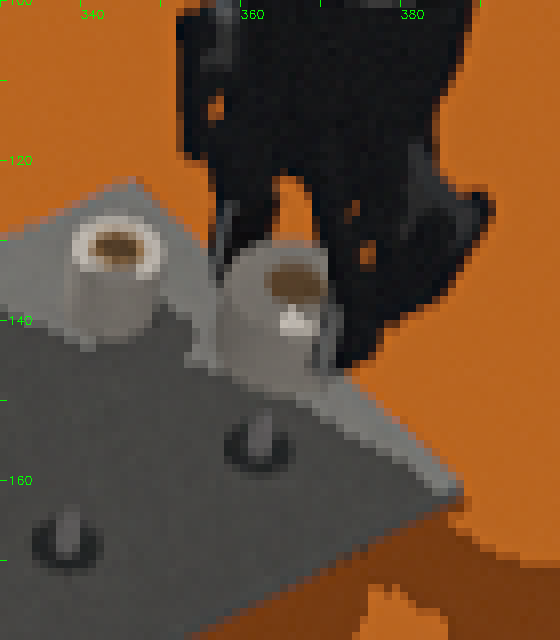

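View pics/t11.png

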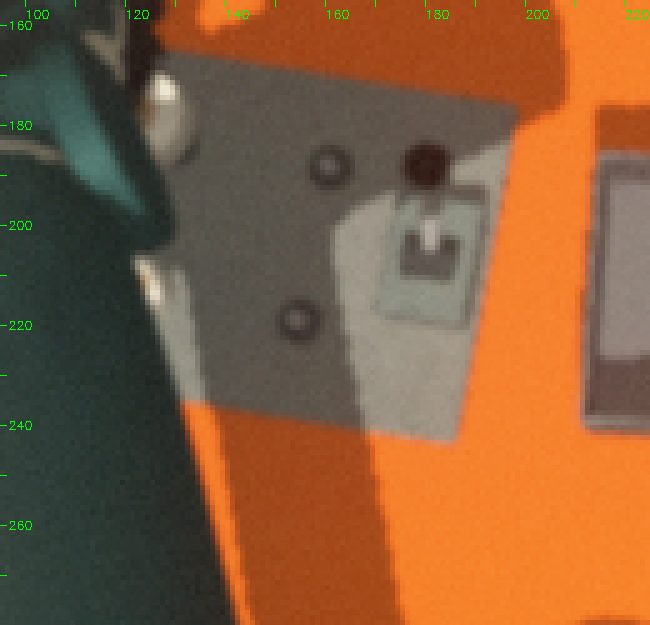

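>>> arm_command:
  deltas:
    - [-0.0005,0.015,0,0]
    - [0,0.01,0,0]
    - [0,0.01,0,0]
    - [0,0.008,0,0]
    - [0,0.005,0,0]
    - [0,0,0,0]
    - [0,0,0,0]

```text
time: 22.62
tool_pos: [0.5321, 0.2859, 0.022]
tcp_rot: [-1.568, 0.109, -0.109]
wrist_force: [0.6, -1.0, -0.6]
width: 0.567
```

Run:
```python
from h import *
p,R=st()
s=cam("scene")
crop(s,330,100,400,180,8,"s12.png")
```

```text
t 22.62 tcp [0.5321 0.2859 0.022 ] F [ 0.6 -1.  -0.6] w 48.5 q6 [0.45 0.34 1.93 0.   0.87 0.59]
```

View pics/s12.png

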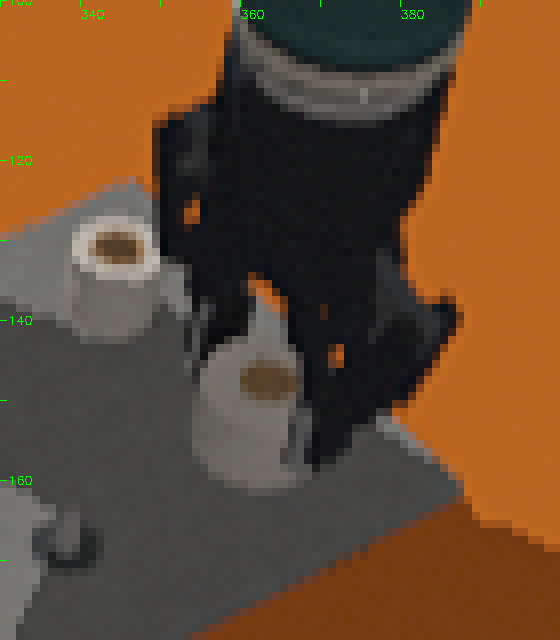

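>>> arm_command:
  deltas:
    - [0,0,0,0]
    - [0,0,0,0]
    - [0,0,0,0]
    - [0,-0.02,0,0]
    - [0,-0.04,0,0]
    - [0,-0.05,0,0]
    - [0,-0.03,0,0]
    - [0,0,0,0]
    - [0,0,0,0]
  fingers: 0.066

```text
time: 23.8
tool_pos: [0.5317, 0.2857, 0.162]
tcp_rot: [-1.568, 0.109, -0.109]
wrist_force: [0.3, -0.0, 0.4]
width: 0.774
```

Run:
```python
from h import *
n=(.4829,-.2559)
go((*n,.16),(*n,.018))
s=cam("scene")
crop(s,270,80,400,200,5,"s13.png")
crop(s,120,180,290,325,4,"s13m.png")
```

```text
t 23.8 tcp [0.5317 0.2857 0.162 ] F [ 0.3 -0.   0.4] w 66.1 q6 [0.45 0.18 1.83 0.   1.12 0.59]
x [ 0.99  -0.139 -0.   ] z [ 0.139  0.99  -0.   ] yaw of x -0.139
to [ 0.4829 -0.2559  0.16  ] d [ 0.0267  0.0021 -0.5431] rows 9.051539766156845
to [ 0.4829 -0.2559  0.018 ] d [0.    0.142 0.   ] rows 2.366666643176069
```

View pics/s13.png

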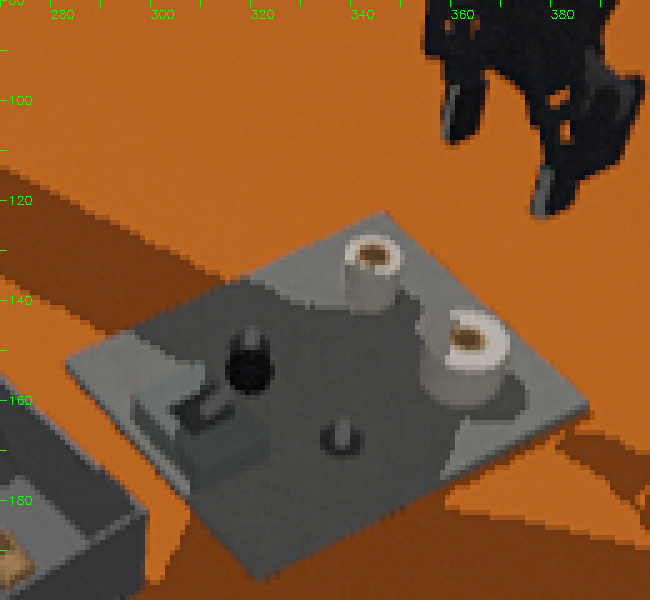

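View pics/s13m.png

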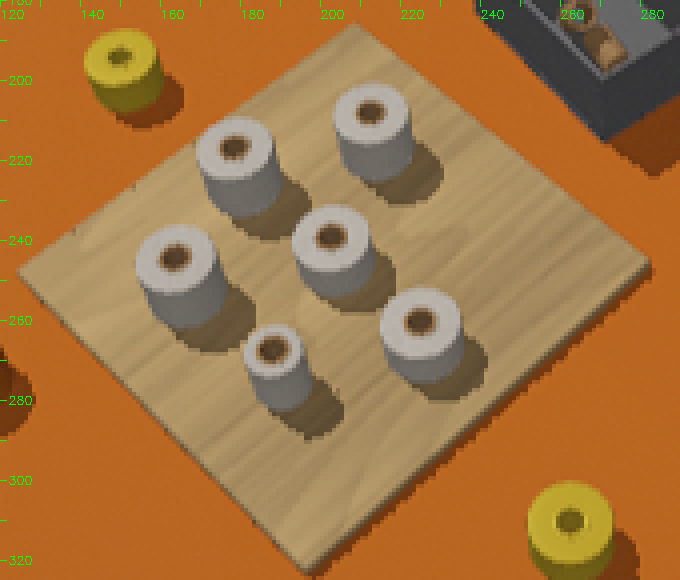

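>>> arm_command:
  deltas:
    - [0.0027,0,-0.0543,0]
    - [0.0027,0,-0.0543,0]
    - [0.0027,0,-0.0543,0]
    - [0.0027,0,-0.0543,0]
    - [0.0027,0,-0.0543,0]
    - [0.0027,0,-0.0543,0]
    - [0.0027,0,-0.0543,0]
    - [0.0027,0,-0.0543,0]
    - [0.0027,0,-0.0543,0]
    - [0.0027,0,-0.0543,0]
    - [0,0,0,0]
    - [0,0,0,0]
    - [0,0,0,0]

```text
time: 25.48
tool_pos: [0.4832, -0.2542, 0.1611]
tcp_rot: [-1.567, 0.109, -0.107]
wrist_force: [0.5, 0.6, 0.1]
width: 0.777
```

Run:
```python
from h import *
s=cam("scene");t=cam("top")
n=(.4829,-.2559)
go((*n,.16),(*n,.018))
for b in((202.4,238.9),(224.5,260.2)):
    for k in range(3): b=bore(s,b)
    print(b.round(1),plane(s,b,.04).round(4))
```

```text
t 25.57 tcp [ 0.4836 -0.2543  0.1616] F [ 0.4 -0.1 -0.1] w 66.0 q6 [-0.53  0.08  1.95  0.    1.11 -0.39]
x [ 0.991 -0.137 -0.001] z [0.137 0.991 0.   ] yaw of x -0.1372
to [ 0.4829 -0.2559  0.16  ] d [-0.0005  0.0016 -0.0017] rows 0.028231950719963615
to [ 0.4829 -0.2559  0.018 ] d [ 1.00e-04  1.42e-01 -1.00e-04] rows 2.366665876167609
[202.4 238.9] [ 0.483  -0.2567  0.04  ]
[223.8 260.3] [ 0.5674 -0.2528  0.04  ]
```

>>> arm_command:
  deltas:
    - [-0.002,0.03,-0.002,0]
    - [0,0.04,0,0]
    - [0,0.04,0,0]
    - [0,0.025,0,0]
    - [0,0.008,0,0]
    - [0,0,0,0]
    - [0,0,0,0]
    - [0,0,0,0]

```text
time: 26.58
tool_pos: [0.4824, -0.2579, 0.0204]
tcp_rot: [-1.569, 0.107, -0.111]
wrist_force: [0.5, -0.6, 0.0]
width: 0.772
```

>>> arm_command:
  deltas:
    - [0,0,0,0]
    - [0,0,0,0]
    - [0,0,0,0]
    - [0,0,0,0]
  fingers: 0.03
  newtons: 30

```text
time: 27.08
tool_pos: [0.482, -0.2578, 0.0202]
tcp_rot: [-1.569, 0.108, -0.11]
wrist_force: [-0.7, 1.4, 5.9]
width: 0.566
```

Run:
```python
from h import *
a=mag(.045,-.045)+[.0005,.0005]
go((.483,-.2559,.16),(*a,.16))
s=cam("scene")
crop(s,120,120,300,320,3,"s14.png")
```

```text
t 27.07 tcp [ 0.482  -0.2578  0.0202] F [-0.7  1.4  5.9] w 48.4 q6 [-0.54  0.25  2.06  0.    0.84 -0.4 ]
x [ 0.99  -0.139  0.002] z [ 0.139  0.99  -0.001] yaw of x -0.1391
to [ 0.483  -0.2559  0.16  ] d [ 0.0009 -0.1398  0.0019] rows 2.3306557595729163
to [0.52   0.1963 0.16  ] d [-2.600e-02 -3.000e-04  4.529e-01] rows 7.548930896169202
```

View pics/s14.png

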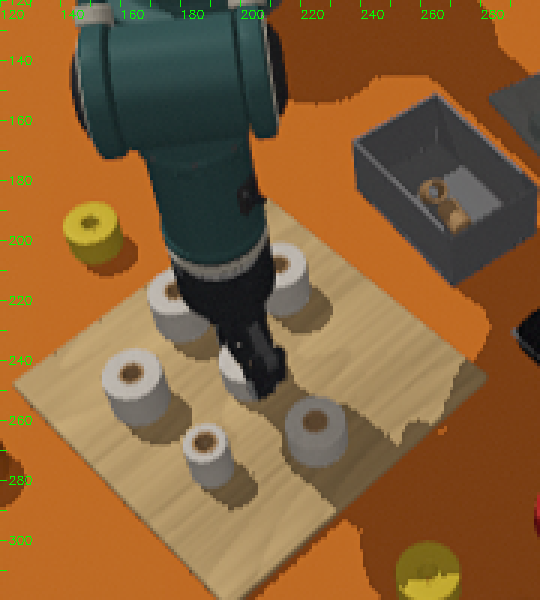

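>>> arm_command:
  deltas:
    - [0,-0.03,0,0]
    - [0,-0.04,0,0]
    - [0,-0.04,0,0]
    - [0,-0.03,0,0]
    - [0,-0.01,0,0]
    - [-0.0028,0,0.0505,0]
    - [-0.0028,0,0.0505,0]
    - [-0.0028,0,0.0505,0]
    - [-0.0028,0,0.0505,0]
    - [-0.0028,0,0.0505,0]
    - [-0.0028,0,0.0505,0]
    - [-0.0028,0,0.0505,0]
    - [-0.0028,0,0.0505,0]
    - [-0.0028,0,0.0505,0]
    - [0,0,0,0]
    - [0,0,0,0]

```text
time: 29.12
tool_pos: [0.5184, 0.1958, 0.1675]
tcp_rot: [-1.57, 0.11, -0.107]
wrist_force: [0.2, -0.9, -0.3]
width: 0.573
```

>>> arm_command:
  deltas:
    - [0,0.03,0,0]
    - [0,0.04,0,0]
    - [0,0.03,0,0]
    - [0,0,0,0]
    - [0,0,0,0]
    - [0,0,0,0]

```text
time: 29.88
tool_pos: [0.5209, 0.1963, 0.071]
tcp_rot: [-1.567, 0.107, -0.112]
wrist_force: [0.4, 0.2, -0.0]
width: 0.573
```

```bash
cat >> h.py <<'E'
def chk(h=.0215):
    p,R=st(); s=cam("scene"); b=proj(s,(p[0],p[1],p[2]+h))[0]; print("exp",b)
    for k in range(3): b=bore(s,b,5)
    x=plane(s,b,p[2]+h); print("bore",b.round(1),x.round(4),"rel tcp",(x-p).round(4)); return s,x
E
python3 - <<'E'
from h import *
s,x=chk()
go((*(mag(.045,-.045)+[.0005,.0005]),.07))
crop(s,290,100,400,200,6,"s15.png")
E
```

```text
t 29.88 tcp [0.5209 0.1963 0.071 ] F [ 0.4  0.2 -0. ] w 48.9 q6 [ 0.32  0.19  2.01 -0.    0.94  0.46]
exp [341.19797136 147.39105129]
bore [341.2 147.3] [0.5208 0.1966 0.0925] rel tcp [-0.0001  0.0003  0.0215]
t 29.93 tcp [0.5208 0.1964 0.0709] F [ 1.  -0.4 -0.4] w 48.9 q6 [ 0.32  0.19  2.01 -0.    0.94  0.46]
x [ 0.99  -0.139  0.003] z [0.139 0.99  0.001] yaw of x -0.1394
to [0.52   0.1963 0.07  ] d [-0.0007  0.0008 -0.0003] rows 0.0141239343639761
```

View pics/s15.png

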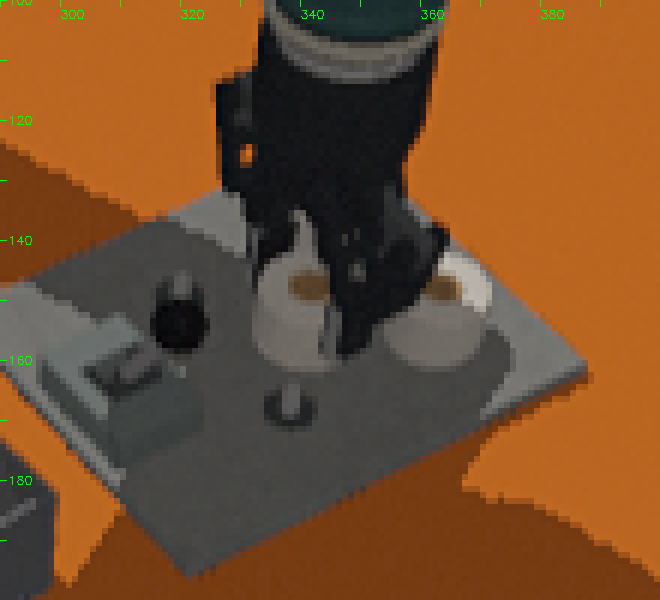

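>>> arm_command:
  deltas:
    - [0,0.015,0,0]
    - [0,0.01,0,0]
    - [0,0.01,0,0]
    - [0,0.008,0,0]
    - [0,0.006,0,0]
    - [0,0,0,0]
    - [0,0,0,0]

```text
time: 30.8
tool_pos: [0.5196, 0.1964, 0.0202]
tcp_rot: [-1.568, 0.109, -0.109]
wrist_force: [-0.8, -0.1, 2.4]
width: 0.573
```

Run:
```python
from h import *
s,x=chk()
crop(s,290,100,400,200,6,"s16.png")
```

```text
t 30.8 tcp [0.5196 0.1964 0.0202] F [-0.8 -0.1  2.4] w 48.9 q6 [0.32 0.26 2.04 0.   0.84 0.46]
exp [338.79601628 159.62638748]
bore [338.8 159.5] [0.5192 0.1969 0.0417] rel tcp [-0.0004  0.0005  0.0215]
```

View pics/s16.png

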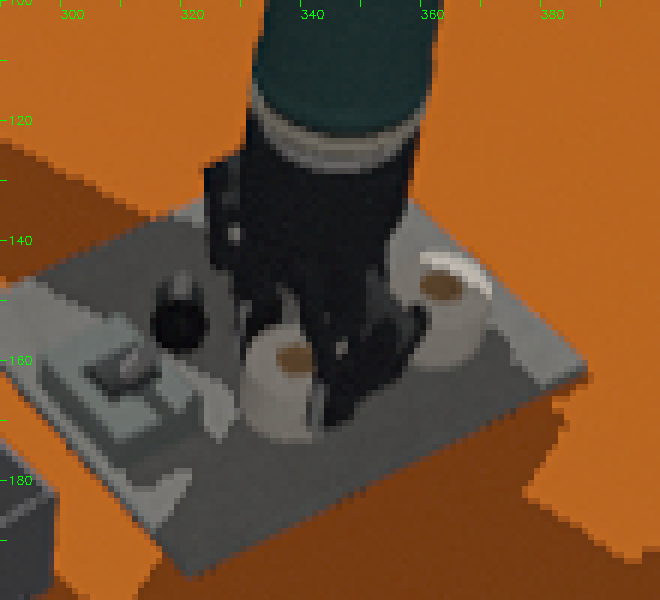

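Seated at deck height; release, lift, and go for the third roll.

>>> arm_command:
  deltas:
    - [0,0,0,0]
    - [0,0,0,0]
    - [0,0,0,0]
    - [0,-0.02,0,0]
    - [0,-0.04,0,0]
    - [0,-0.05,0,0]
    - [0,-0.035,0,0]
    - [0,0,0,0]
    - [0,0,0,0]
  fingers: 0.066

```text
time: 31.98
tool_pos: [0.5187, 0.196, 0.1642]
tcp_rot: [-1.568, 0.11, -0.108]
wrist_force: [-0.9, 0.2, -1.0]
width: 0.774
```

Run:
```python
from h import *
n=(.568,-.2515)
go((*n,.16),(*n,.018))
s=cam("scene");t=cam("top")
crop(s,270,80,400,200,5,"s17.png")
crop(s,120,180,290,325,4,"s17m.png")
b=(224,260.3);a=(316.4,171.9)
for k in range(3): b=bore(s,b);a=bore(t,a)
print(a,b,tri(t,a,s,b))
```

```text
t 31.98 tcp [0.5187 0.196  0.1642] F [-0.9  0.2 -1. ] w 66.1 q6 [0.32 0.09 1.93 0.   1.12 0.46]
x [ 0.99  -0.139 -0.001] z [ 0.139  0.99  -0.   ] yaw of x -0.139
to [ 0.568  -0.2515  0.16  ] d [ 0.1108  0.0043 -0.4364] rows 7.273327870023388
to [ 0.568  -0.2515  0.018 ] d [1.00e-04 1.42e-01 1.00e-04] rows 2.366665391527917
[316.40148912 171.85223368] [224.48744836 260.1766762 ] (array([ 0.56839252, -0.25072395,  0.03951589]), np.float64(0.0010016000801812634))
```

View pics/s17.png

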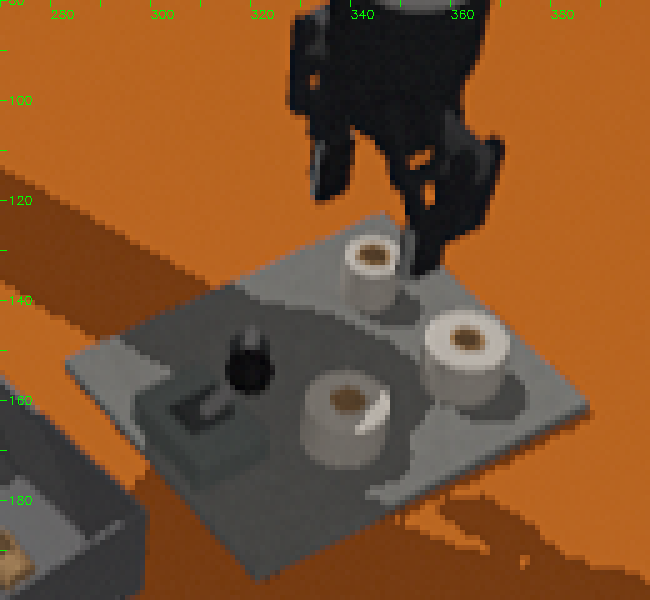

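View pics/s17m.png

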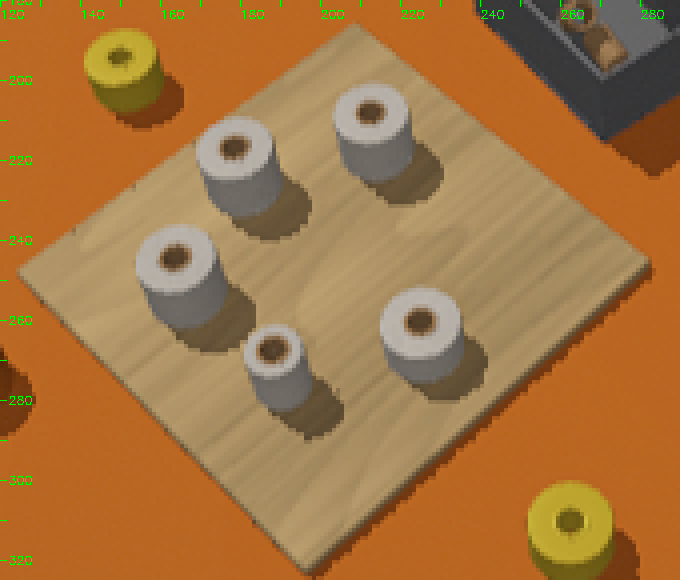

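>>> arm_command:
  deltas:
    - [0.0123,0,-0.0484,0]
    - [0.0123,0,-0.0484,0]
    - [0.0123,0,-0.0484,0]
    - [0.0123,0,-0.0484,0]
    - [0.0123,0,-0.0484,0]
    - [0.0123,0,-0.0484,0]
    - [0.0123,0,-0.0484,0]
    - [0.0123,0,-0.0484,0]
    - [0.0123,0,-0.0484,0]
    - [0,0,0,0]
    - [0,0,0,0]
    - [0,0,0,0]

```text
time: 33.58
tool_pos: [0.5681, -0.2491, 0.164]
tcp_rot: [-1.567, 0.11, -0.107]
wrist_force: [0.0, -0.1, 0.2]
width: 0.772
```

Run:
```python
from h import *
n=(.5684,-.2507)
go((*n,.16),(*n,.018))
s=cam("scene")
b=(224.4,260.2)
for k in range(3): b=bore(s,b)
print(b)
```

```text
t 33.58 tcp [ 0.5681 -0.2491  0.164 ] F [ 0.  -0.1  0.2] w 66.0 q6 [-0.45  0.21  1.79  0.    1.14 -0.32]
x [ 0.991 -0.137 -0.002] z [0.137 0.991 0.001] yaw of x -0.1378
to [ 0.5684 -0.2507  0.16  ] d [ 0.0005  0.004  -0.0016] rows 0.06709202828571352
to [ 0.5684 -0.2507  0.018 ] d [ 2.00e-04  1.42e-01 -1.00e-04] rows 2.366662252986748
[224.48998435 260.16040689]
```

>>> arm_command:
  deltas:
    - [-0.001,0.03,-0.001,0]
    - [0,0.04,0,0]
    - [0,0.04,0,0]
    - [0,0.025,0,0]
    - [0,0.01,0,0]
    - [0,0,0,0]
    - [0,0,0,0]
    - [0,0,0,0]

```text
time: 34.62
tool_pos: [0.5687, -0.2518, 0.0216]
tcp_rot: [-1.569, 0.107, -0.111]
wrist_force: [0.3, -0.2, -0.3]
width: 0.773
```

>>> arm_command:
  deltas:
    - [0,0,0,0]
    - [0,0,0,0]
    - [0,0,0,0]
    - [0,0,0,0]
  fingers: 0.03
  newtons: 30

```text
time: 35.12
tool_pos: [0.5682, -0.2518, 0.0213]
tcp_rot: [-1.569, 0.108, -0.11]
wrist_force: [-1.2, 1.4, 5.1]
width: 0.569
```

Run:
```python
from h import *
a=mag(-.045,-.045)+[.0005,.0003]
p,R=st()
go((p[0],p[1],.17),(*a,.17))
s=cam("scene")
crop(s,120,120,300,320,3,"s18.png")
```

```text
t 35.12 tcp [ 0.5682 -0.2518  0.0213] F [-1.2  1.4  5.1] w 48.6 q6 [-0.46  0.37  1.89  0.    0.88 -0.32]
t 35.12 tcp [ 0.5682 -0.2518  0.0213] F [-1.2  1.4  5.1] w 48.6 q6 [-0.46  0.37  1.89  0.    0.88 -0.32]
x [ 0.99  -0.139  0.002] z [ 0.139  0.99  -0.001] yaw of x -0.1391
to [ 0.5682 -0.2518  0.17  ] d [ 2.000e-04 -1.487e-01 -1.000e-04] rows 2.478428891126629
to [0.431  0.2091 0.17  ] d [-0.1998 -0.0005  0.4374] rows 7.289473030623545
```

View pics/s18.png

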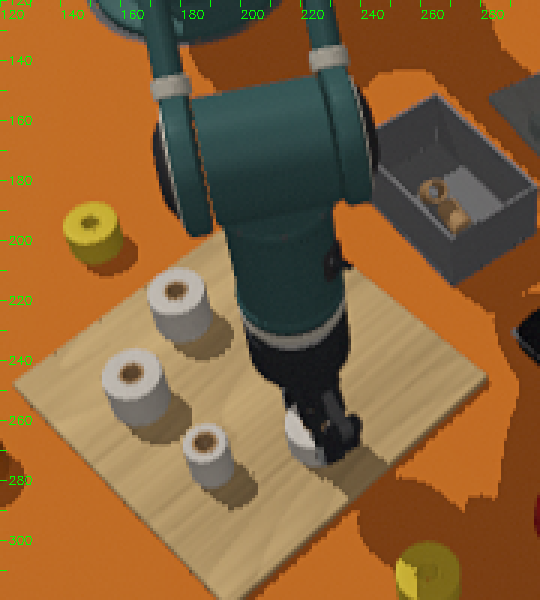

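>>> arm_command:
  deltas:
    - [0,-0.03,0,0]
    - [0,-0.04,0,0]
    - [0,-0.04,0,0]
    - [0,-0.035,0,0]
    - [0,-0.01,0,0]
    - [-0.0222,0,0.0486,0]
    - [-0.0222,0,0.0486,0]
    - [-0.0222,0,0.0486,0]
    - [-0.0222,0,0.0486,0]
    - [-0.0222,0,0.0486,0]
    - [-0.0222,0,0.0486,0]
    - [-0.0222,0,0.0486,0]
    - [-0.0222,0,0.0486,0]
    - [-0.0222,0,0.0486,0]
    - [0,0,0,0]
    - [0,0,0,0]

```text
time: 37.17
tool_pos: [0.4294, 0.2091, 0.1737]
tcp_rot: [-1.57, 0.11, -0.107]
wrist_force: [-0.4, 0.1, -0.7]
width: 0.568
```

Run:
```python
from h import *
a=mag(-.045,-.045)+[.0005,.0003]
chk()
go((*a,.17),(*a,.07))
```

```text
t 37.17 tcp [0.4294 0.2091 0.1737] F [-0.4  0.1 -0.7] w 48.5 q6 [ 0.4  -0.07  2.08 -0.    1.14  0.54]
exp [324.30048539 100.19184754]
bore [323.9 100.4] [0.4294 0.2076 0.1952] rel tcp [-0.     -0.0016  0.0215]
t 37.23 tcp [0.4298 0.2086 0.174 ] F [-0.1 -0.5 -1.4] w 48.8 q6 [ 0.4  -0.07  2.08 -0.    1.14  0.54]
x [ 0.99  -0.139 -0.001] z [ 0.139  0.99  -0.001] yaw of x -0.1392
to [0.431  0.2091 0.17  ] d [0.0011 0.004  0.0006] rows 0.06594199298733013
to [0.431  0.2091 0.07  ] d [0.0001 0.1    0.0001] rows 1.666663746760394
```

>>> arm_command:
  deltas:
    - [0,0.03,0.0005,0]
    - [0,0.04,0,0]
    - [0,0.035,0,0]
    - [0,0,0,0]
    - [0,0,0,0]
    - [0,0,0,0]

```text
time: 37.98
tool_pos: [0.4321, 0.2103, 0.0719]
tcp_rot: [-1.566, 0.107, -0.112]
wrist_force: [0.0, 0.5, -1.0]
width: 0.571
```

Run:
```python
from h import *
a=mag(-.045,-.045)+[.0005,.0003]
s,x=chk()
go((*a,.07),(*a,.0205))
crop(s,290,100,400,200,6,"s19.png")
```

```text
t 37.98 tcp [0.4321 0.2103 0.0719] F [ 0.   0.5 -1. ] w 48.8 q6 [ 0.4   0.06  2.16 -0.    0.92  0.54]
exp [322.16640503 128.30219268]
bore [321.9 128.5] [0.4322 0.2092 0.0934] rel tcp [ 0.0002 -0.0011  0.0215]
t 38.02 tcp [0.4319 0.2104 0.0719] F [-1.   0.4 -0.9] w 48.6 q6 [ 0.4   0.06  2.16 -0.    0.92  0.54]
x [ 0.99  -0.139  0.003] z [0.139 0.99  0.002] yaw of x -0.1394
to [0.431  0.2091 0.07  ] d [-0.0008  0.0019 -0.0015] rows 0.030983803727013967
to [0.431  0.2091 0.0205] d [-0.0002  0.0495 -0.0001] rows 0.8249947562292789
```

View pics/s19.png

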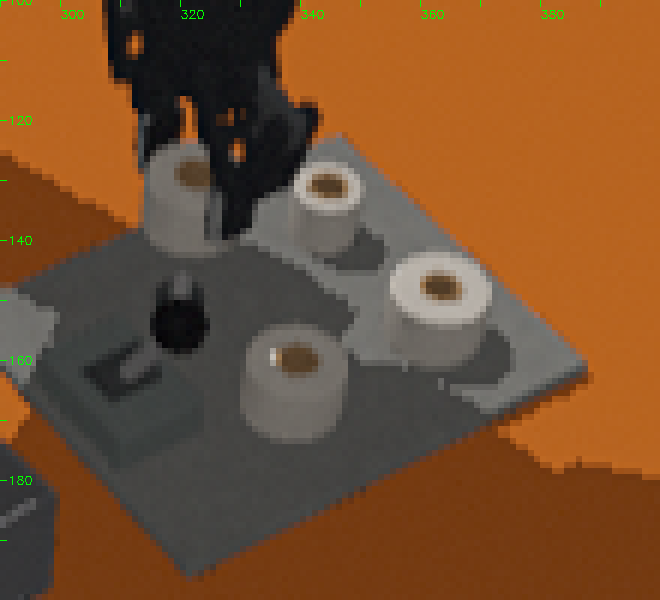

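>>> arm_command:
  deltas:
    - [-0.0005,0.015,-0.0005,0]
    - [0,0.01,0,0]
    - [0,0.01,0,0]
    - [0,0.008,0,0]
    - [0,0.0065,0,0]
    - [0,0,0,0]
    - [0,0,0,0]

```text
time: 38.9
tool_pos: [0.4298, 0.2097, 0.0207]
tcp_rot: [-1.568, 0.109, -0.109]
wrist_force: [-1.6, -0.5, 3.8]
width: 0.569
```

Run:
```python
from h import *
s,x=chk()
crop(s,290,100,400,200,6,"s20.png")
```

```text
t 38.9 tcp [0.4298 0.2097 0.0207] F [-1.6 -0.5  3.8] w 48.6 q6 [0.4  0.13 2.2  0.   0.81 0.54]
exp [320.02334919 140.74442993]
bore [319.9 140.8] [0.4297 0.209  0.0422] rel tcp [-0.     -0.0007  0.0215]
```

View pics/s20.png

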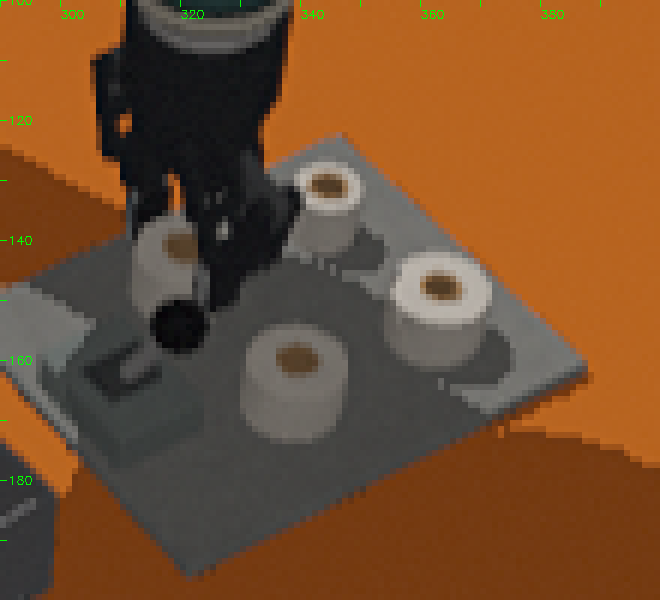

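>>> arm_command:
  deltas:
    - [0,0,0,0]
    - [0,0,0,0]
    - [0,0,0,0]
    - [0,-0.02,0,0]
    - [0,-0.04,0,0]
    - [0,-0.05,0,0]
    - [0,-0.06,0,0]
    - [0,0,-0.04,0]
    - [0,0,-0.05,0]
    - [0,0,-0.05,0]
    - [0,0,-0.05,0]
    - [0,0,-0.05,0]
    - [0,0,0,0]
    - [0,0,0,0]
  fingers: 0.066

```text
time: 40.7
tool_pos: [0.3965, -0.028, 0.1904]
tcp_rot: [-1.567, 0.11, -0.11]
wrist_force: [-0.3, 0.9, 0.0]
width: 0.774
```

Run:
```python
from h import *
st()
s=cam("scene");t=cam("top")
crop(s,120,80,400,300,2,"s21.png");crop(s,290,100,400,200,6,"s21m.png");crop(t,95,155,225,280,5,"t21.png")
# compare roll tops in scene at z=.042
for n,a in(("0",(-.045,-.045)),("1",(-.045,.045)),("2",(.045,-.045)),("3",(.045,.045))):
    m=mag(*a); b=proj(s,(*m,.042))[0]; c=proj(t,(*m,.042))[0]
    for k in range(3): b=bore(s,b); c=bore(t,c)
    print(n,m.round(4),plane(s,b,.041)[:2].round(4),plane(t,c,.041)[:2].round(4))
```

```text
t 40.7 tcp [ 0.3965 -0.028   0.1904] F [-0.3  0.9  0. ] w 66.1 q6 [-0.13 -0.26  2.2   0.    1.2   0.01]
0 [0.4305 0.2088] [0.4296 0.2103] [0.4307 0.2132]
1 [0.4435 0.2978] [0.4462 0.2966] [0.4476 0.2999]
2 [0.5195 0.1958] [0.5195 0.1977] [0.5205 0.1998]
3 [0.5325 0.2848] [0.532  0.2859] [0.5326 0.2886]
```

View pics/s21.png

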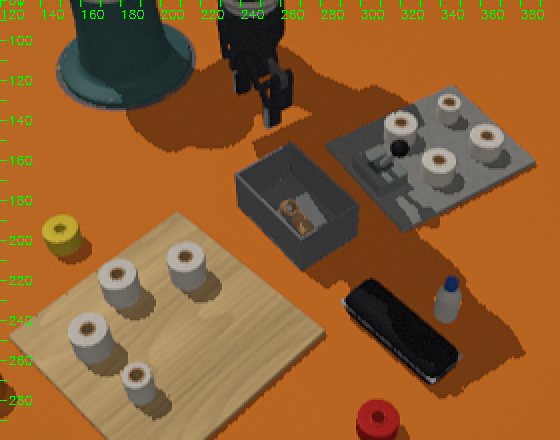

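View pics/s21m.png

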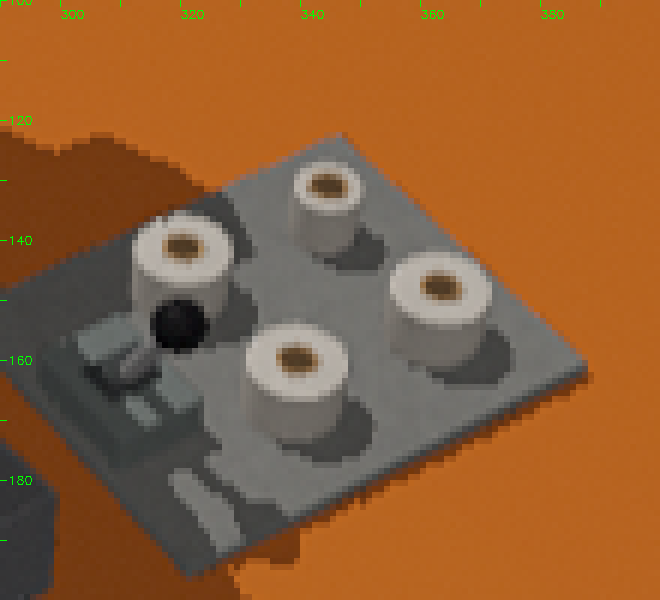

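View pics/t21.png

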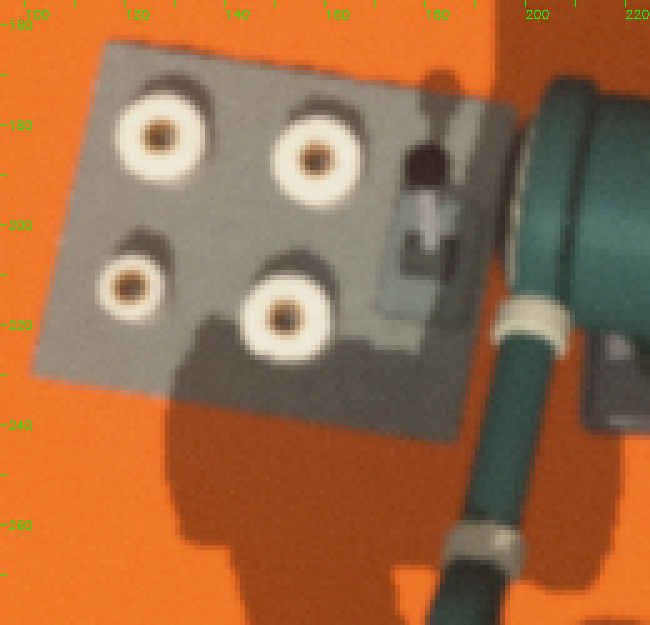

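Run:
```python
from h import *
k=mag(.040,-.115)
go((*k,.19),(*k,.08),(*mag(-.052,-.115),.08))
```

```text
t 40.8 tcp [ 0.3966 -0.0272  0.1904] F [-0.2 -0.7  0.1] w 65.9 q6 [-0.13 -0.26  2.2   0.    1.2   0.01]
x [ 0.991 -0.137 -0.   ] z [0.137 0.991 0.   ] yaw of x -0.1377
to [0.5045 0.1272 0.19  ] d [0.0857 0.0005 0.1677] rows 2.795527437004311
to [0.5045 0.1272 0.08  ] d [ 0.    0.11 -0.  ] rows 1.8333331551527874
to [0.4134 0.1405 0.08  ] d [-0.092   0.      0.0007] rows 1.533292550919104
```

>>> arm_command:
  deltas:
    - [0.0215,0,0.042,0]
    - [0.0215,0,0.042,0]
    - [0.0215,0,0.042,0]
    - [0.0215,0,0.042,0]
    - [0,0,0,0]
    - [0,0,0,0]
    - [0,0,0,0]
  fingers: 0.066

```text
time: 41.68
tool_pos: [0.5041, 0.1261, 0.1902]
tcp_rot: [-1.568, 0.11, -0.108]
wrist_force: [0.2, -0.2, 0.2]
width: 0.773
```

Run:
```python
from h import *
k=mag(.040,-.115)
go((*k,.19),(*k,.08),(*mag(-.052,-.115),.08))
s=cam("scene");crop(s,270,80,400,200,5,"s22.png")
```

```text
t 41.67 tcp [0.5041 0.1261 0.1902] F [ 0.2 -0.2  0.2] w 66.0 q6 [ 0.2   0.    1.98 -0.    1.16  0.34]
x [ 0.99  -0.138 -0.001] z [ 0.138  0.99  -0.   ] yaw of x -0.1387
to [0.5045 0.1272 0.19  ] d [0.0003 0.0002 0.0012] rows 0.019517570513670254
to [0.5045 0.1272 0.08  ] d [1.0e-04 1.1e-01 0.0e+00] rows 1.8333327037481852
to [0.4134 0.1405 0.08  ] d [-0.092   0.0001  0.0006] rows 1.533302962135013
```

View pics/s22.png

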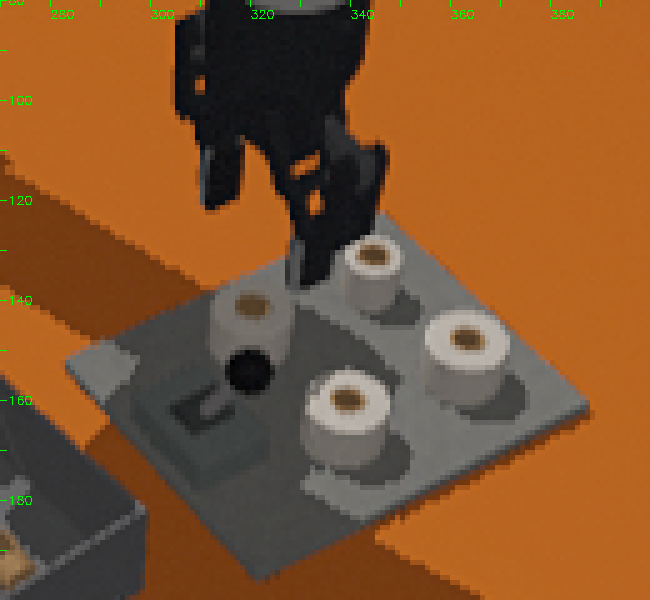

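>>> arm_command:
  deltas:
    - [0,0.03,0.001,0]
    - [0,0.04,0,0]
    - [0,0.04,0,0]
    - [0,0,0,0]
    - [-0.016,0,0,0]
    - [-0.016,0,0,0]
    - [-0.016,0,0,0]
    - [-0.016,0,0,0]
    - [-0.016,0,0,0]
    - [-0.016,0,0,0]
    - [0,0,0,0]
    - [0,0,0,0]

```text
time: 43.22
tool_pos: [0.4093, 0.1407, 0.0804]
tcp_rot: [-1.568, 0.11, -0.108]
wrist_force: [0.6, 0.1, 0.1]
width: 0.769
```

Run:
```python
from h import *
go((*mag(-.056,-.115),.08))
s=cam("scene");crop(s,270,80,400,200,5,"s23.png")
print(proj(s,[(*mag(-.038,-.115),.102)]))
```

```text
t 43.23 tcp [0.4093 0.1407 0.0804] F [0.6 0.1 0.1] w 65.7 q6 [ 0.27 -0.05  2.25  0.    0.94  0.41]
x [ 0.99  -0.138 -0.001] z [ 0.138  0.99  -0.   ] yaw of x -0.1389
to [0.4095 0.1411 0.08  ] d [0.0001 0.0004 0.0004] rows 0.006972639093580907
[[303.03309582 136.75821801]]
```

View pics/s23.png

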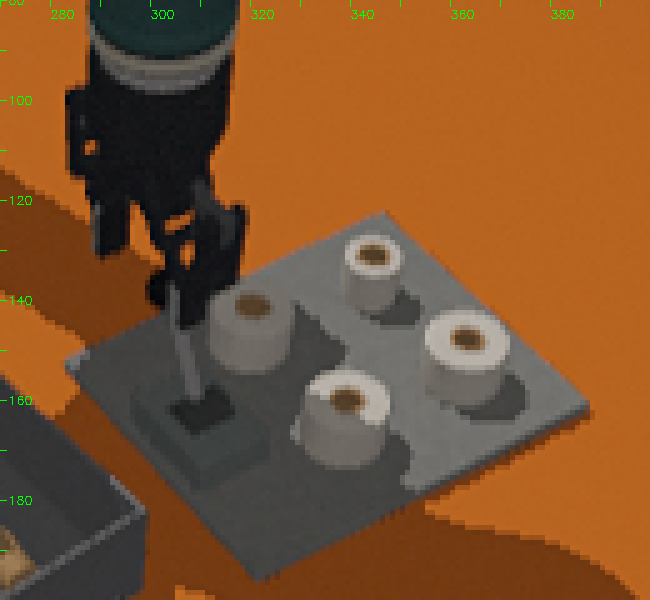

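>>> arm_command:
  deltas:
    - [0.008,0,0,0]
    - [0,0,0,0]
    - [0,-0.04,0,0]
    - [0,-0.05,0,0]
    - [0,-0.05,0,0]
    - [0,0,-0.04,0]
    - [0,0,-0.05,0]
    - [0,0,-0.05,0]
    - [0,0,-0.04,0]
    - [0,0,0,0]
    - [0,0,0,0]

```text
time: 44.65
tool_pos: [0.3929, -0.0385, 0.2203]
tcp_rot: [-1.567, 0.11, -0.11]
wrist_force: [0.0, -0.0, 0.7]
width: 0.775
```

Run:
```python
from h import *
st()
s=cam("scene");t=cam("top")
crop(s,120,80,400,320,2,"s24.png");crop(s,270,100,400,200,5,"s24m.png");crop(t,95,100,400,290,2,"t24.png")
```

```text
t 44.65 tcp [ 0.3929 -0.0385  0.2203] F [ 0.  -0.   0.7] w 66.2 q6 [-0.16 -0.29  2.17  0.    1.26 -0.02]
```

View pics/s24.png

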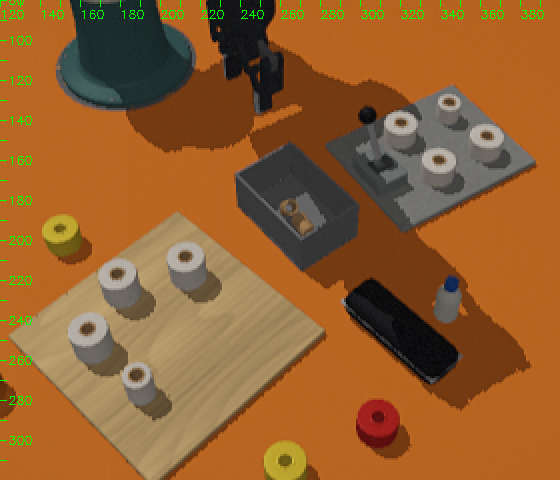

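View pics/s24m.png

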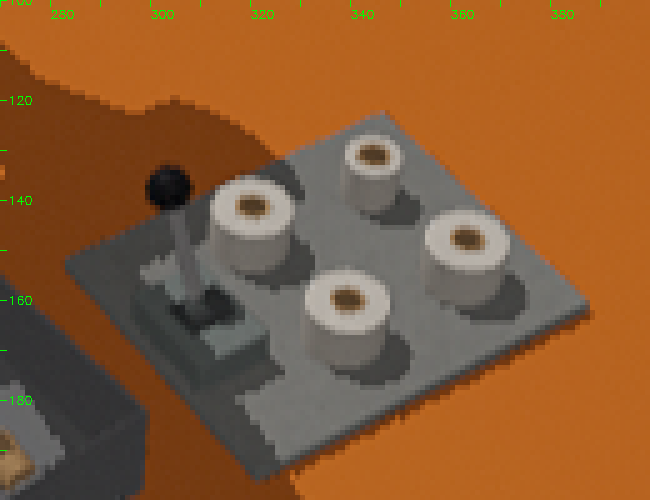

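View pics/t24.png

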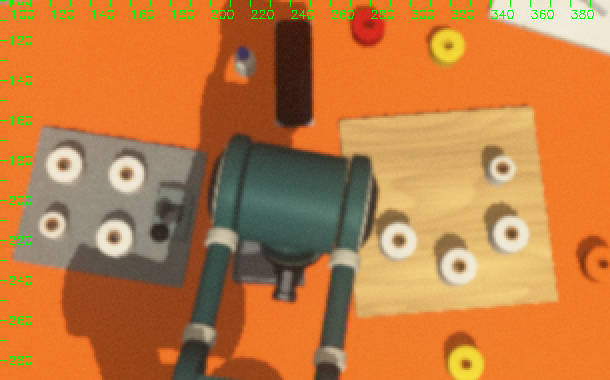

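Run:
```python
from h import *
print(job.finish_job())
```

```text
the job is handed in; nothing more can be done
None
```

The job is handed in after about 45 s of robot time; it gives no verdict, so what follows rests on my own camera checks.

- **What I did:** I released the lever and dropped both spent cores into the waste box; two were present. The part-used roll on the spindle measured as narrow, so I pushed the three narrow rolls down onto the free spindles. Then I swung the lever back to lock.
- **Rolls and cores:** The last pictures show the three rolls seated upright at deck height. The scene camera puts their bores within about 2 mm of my spindle estimates. Both cores lie in the waste box.
- **Lever and the rest:** The knob is back within about half a pixel of its starting position. The part-used roll, the four remaining stock rolls, the bottle, the case and the yellow, orange and red look-alikes appear undisturbed. The gripper was clear of everything at hand-in.
- **Where readings disagreed:** After seating, the top camera put all four rolls about 2–3 mm further in +y than the scene camera did. The part-used roll, which I never touched, showed the same shift, so I took it as a calibration or bore-shading bias.

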